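# Fetch the hemmed-in specimen and seat it in the locating fixture

## Task

Clear the oil bottle, the paste jar and the eye loupe out of the storage tray and stand all three on the cork mat, then fetch the specimen from behind them and seat it flat on the base plate of the locating fixture, slid against both stops. After that put the bottle, the jar and the loupe back upright, each on the spot in the tray where it stood at the start. Knock nothing over, and leave the jar of swabs and the spare specimen on the bench alone.

Things in the scene. Friction and masses are not known exactly. Their poses are not given: they have to be found in the camera images.
- paste_jar_centre (a point): Centre (half-way up, 28 mm over its underside) of the squat round jar of polishing paste, grey with a knurled metal screw lid: 48 mm diameter (lid 50 mm), 56 mm high, about 0.09 kg. z axis up its axis. Starts standing in the storage tray.
- oil_bottle_centre (a point): Centre (half-way up, 41 mm over its underside) of the slim yellowish bottle with a black cap: 34 mm diameter, 83 mm high, straight round body up to about 50 mm, about 0.05 kg. z axis up its axis. Starts standing in the storage tray.
- eye_loupe_centre (a point): Centre (half-way up, 19 mm over its underside) of the black eye loupe, a short round magnifier standing on end: 36 mm diameter, 38 mm high, slightly waisted. z axis up its axis. Starts standing in the storage tray.
- specimen_centre (a point): Centre (half-way up, 12 mm over its underside) of the specimen to fetch: a round resin disc with a bright metal inlay in its top face, 31 mm diameter, 24 mm high, about 0.02 kg. z axis up its axis. Starts in the storage tray, with one of the three things on either side (centres 56 mm off along the tray's y) and one in front (62 mm off, tray's -x); which stands where varies.
- storage_tray: Fixed white tray, 190 x 190 mm, rim 12 mm high and 4 mm thick, floor 4 mm over its underside; small pull lip on its -x side. Origin at the centre of its underside, z up, x away from the lip.
- cork_mat: Fixed plain cork mat, the side area: 140 mm (its x) by 210 mm (its y), 4 mm thick. Origin at the centre of its underside, z up.
- fixture: Fixed locating fixture: bright plate 120 x 120 x 8 mm with two low dark stop bars forming an L-shaped corner. Origin at the centre of its underside, z up. Inner faces of the bars at x = +30 mm (bar along y, -42 to +28 mm) and y = +30 mm (bar along x, -42 to +28 mm), tops 7 mm above the plate: fingers holding the specimen by its upper half pass over them. Open towards -x and -y.
- seat (a point): Point on the upper face of the fixture's base plate under the specimen's axis when the specimen touches both stops: 14.5 mm along x and y and 8 mm up from the fixture's origin, axes parallel to the fixture's.
- jar_of_swabs_centre (a point): Bystander: centre of a clear round jar of cotton swabs, 68 mm diameter, 82 mm high. Not to be moved.
- spare_specimen_centre (a point): Bystander: centre of a second resin-mounted specimen, black, 31 mm diameter, 21 mm high, standing alone on the bench outside the tray. Not to be moved.

How it is judged:
By the outcome, as a careful person would: the job done as asked, in the order asked, and still so for the second after the job is handed in, with the robot touching nothing.
It also fails if it takes over 144 s, if anything falls off the work surface, if the arm or the gripper's body presses on something with over 40 N, if the wrist force passes 120 N, or if a joint passes its speed limit or range.

## Robot

A 6-joint arm with a two-finger parallel gripper is mounted at the origin on the work surface; the furniture and walls round the work are solid. World frame = base frame: x ahead of the robot, y to its left, z up, the work surface at z = 0. Lengths are in m, angles in rad, forces in N, time in s.
With the tool pointing down it reaches from about 0.35 to 0.775 m from the base axis. Payload 5.5 kg.
Tool frame: the origin (TCP) lies at the very end of the fingers, on their centre line; the grasp point (between the pads) lies 19 mm behind it; y points along the fingers, z is the direction in which the jaws open and shut, and the axes are right-handed (so a half turn about y gives the same grasp; the last joint's range is limited). The gripper opens to 85 mm and grips with 20 to 120 N. Pads are 22 mm wide; open, the fingers measure 114 mm over their backs; the gripper's body (76 mm by 85 mm) begins 54 mm behind the grasp point. The pads swing forward as they close: fully open they stand 13 mm farther back than shut.
Start: joints at [1.121, 0.313, 0.046, 1.304, 0, 1.431], TCP at [0.175, 0.548, 0.231] pointing down, gripper open.
Joint ranges: [-2.76, 2.76], [-0.86, 1.69], [-1.03, 1.26], [-2.2, 2.34], [-1.47, 1.5], [-3.14, 3.14]. Speed limits (rad/s): [2.57, 2.57, 3.14, 3.14, 3.14, 3.14].

## Interface

Orientations are given as a unit quaternion [w, x, y, z].
In Python, from rig import sensors, vision, robot gives the robot as it stands.
- The arm moves only by the tool servo_tool, never from a script. Its arguments are lists of equal length, an entry for each row: "slide": the shift along the world's x, y, z in cm, a list of three; "twist": the turn about the world's z in rad. A call has exactly 5 rows; each row is the pose to reach, as a shift and turn from the pose measured when the call began; what a row does not reach only later rows make up. A row lasts 1/10 s, in which the tool goes at most 50 mm and 8.59 degrees, less where a joint would pass 70% of its speed; a pose out of reach is approached as far as the arm can. A call with a gripper value outside its range is refused whole. "claw" is the finger opening in cm, from 0 to 8.54, set as the call begins (left out, the last holds). The fingers move at their own pace and stop on an object; the grip force is fixed at half the most. Time passes only in rows, so rows that repeat a pose let the fingers close, or fill a call up. It gives the time, the measured TCP pose, the force and the opening at its end, in the units of the state.
- sensors.read_state(): the state, without advancing time (a new reading comes with each control period).
- vision.get_image(name): name is "scene" or "side" or "wrist"; returns the picture (420x560x3 uint8, red, green, blue); there is no depth.
- vision.camera_info(name): a dict with "intrinsics" (3x3 intrinsics, pixels), "k1" (the pictures are not rectified: a ray, as slopes to the right and down, at radius r is drawn at 1 + k1 r^2 times it, then the intrinsics apply), "extrinsics" (4x4, takes a point from camera to world coordinates). Camera axes: x right, y up, looking along -z (the intrinsics and any distortion apply to the point x, -y, -z); pixel columns grow to the right and rows downward; lengths in m; the calibration is good to about 2 mm. A picture is of the moment at which its call begins: read the wrist's pose just before it. camera_info takes no time and is no camera call; for the wrist camera it gives the pose at the moment of the call.
- robot.hand_in(): hands the job in, once; it reports no verdict.
The state is a dict: "time_s": time; "qpos": joint angles; "joint_vel": joint speeds; "joint_torque": joint torques, N m; "tool_pos": TCP position; "eef_rot": TCP orientation; "force": force on the tool from outside, world axes, zero at the start; "wrist_torque": the same for the moment, N m; "finger_gap": finger opening in m.
Only numpy, scipy, OpenCV 4.12 (cv2) and the standard library are available. Lean on these libraries where they do the work, as an engineer would, in place of code of your own. Each camera call takes 0.05 s, during which the arm holds its last target.

## Working session

There is one attempt and no reset: what is moved stays moved. The work goes in short steps, Python scripts to look and compute and a tool call to move; the robot and the scene stay as the last step left them, time stands still between calls to the robot, and variables do not carry over. Pictures are saved under pics/ and viewed, and the job is handed in when it is done.

Besides the shell and the picture viewer there is one more tool, called after "Request:" as name(argument=value, ...), one argument or row to a line, values as JSON. servo_tool: Moves the arm, as the interface text tells. Its arguments: {"type":"object","properties":{"slide":{"type":"array"},"twist":{"type":"array"},"claw":{"type":"number"}},"required":["slide","twist"]}

```bash
ls; mkdir -p pics; cat > look.py <<'E'
import sys,cv2,numpy as np
from rig import sensors,vision
def snap(n,f):
    im=vision.get_image(n); cv2.imwrite(f'pics/{f}.png',cv2.cvtColor(im,cv2.COLOR_RGB2BGR)); return im
E
python3 - <<'E'
from look import *
np.set_printoptions(precision=4,suppress=True)
s=sensors.read_state(); print(s['time_s'],s['tool_pos'],s['eef_rot'],s['finger_gap'],s['force'])
for n in('scene','side','wrist'):
    c=vision.camera_info(n); print(n,c['intrinsics'],c['k1'],c['extrinsics'])
    snap(n,n+'0')
E
```

```text
pics
0.0 [0.1751 0.5472 0.2304] [-0.698   0.6992 -0.1093  0.1089] 0.08566455021507552 [ 0.2368  0.1321 -0.6307]
scene [[438.8036   0.     273.0639]
 [  0.     438.8036 204.8381]
 [  0.       0.       1.    ]] 0.011258321627431095 [[ 0.9704 -0.1258  0.2062  0.8039]
 [ 0.2415  0.4892 -0.8381 -1.0343]
 [ 0.0046  0.8631  0.5051  0.6767]
 [ 0.      0.      0.      1.    ]]
side [[438.4418   0.     278.4874]
 [  0.     438.4418 213.5334]
 [  0.       0.       1.    ]] 0.022839068992437074 [[-0.9246  0.1376 -0.3552  0.1303]
 [-0.3805 -0.3764  0.8447  0.9892]
 [-0.0175  0.9162  0.4004  0.5395]
 [ 0.      0.      0.      1.    ]]
wrist [[348.347    0.     282.4466]
 [  0.     348.347  215.2341]
 [  0.       0.       1.    ]] -0.06696779435938734 [[ 0.306  -0.9019 -0.3047  0.0959]
 [ 0.952   0.2898  0.0983  0.5732]
 [-0.0003 -0.3202  0.9474  0.3734]
 [ 0.      0.      0.      1.    ]]
```

View pics/scene0.png

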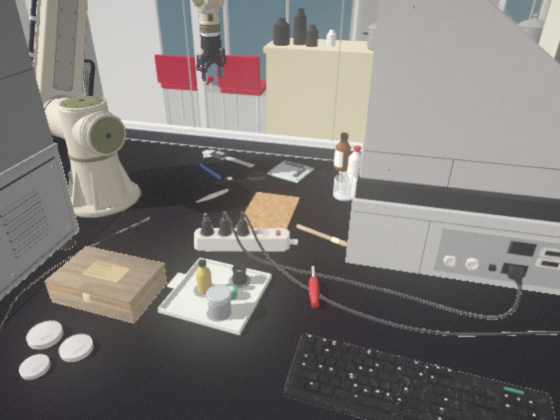

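View pics/side0.png

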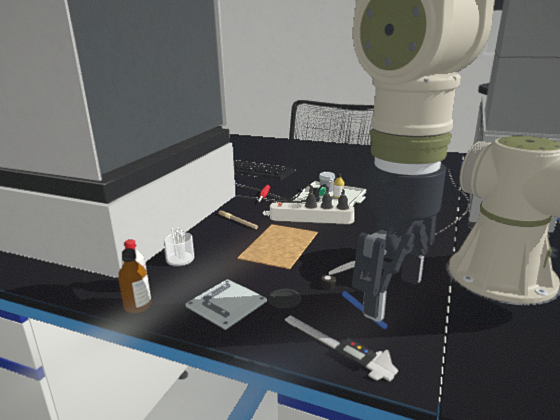

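View pics/wrist0.png

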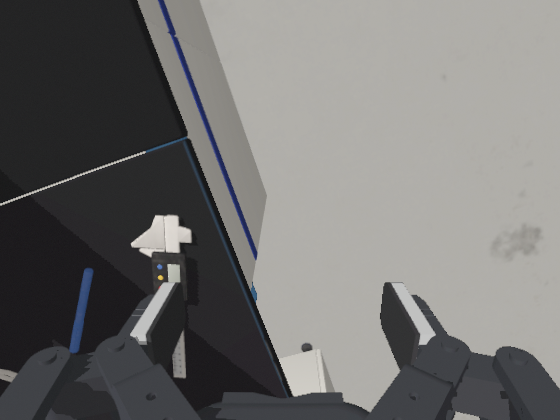

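The scene view has the tray at about (215,295), holding the bottle (203,278), jar (219,302), loupe (239,275) and green specimen (232,292). The mat is at (272,210) and the fixture at (290,171). The side view shows the fixture at (226,303) and the mat at (278,245).

```bash
cat >> look.py <<'E'
np.set_printoptions(precision=4,suppress=True)
def ray(c,uv):
    K=c['intrinsics'];K=np.array(K);E=np.array(c['extrinsics'])
    p=cv2.undistortPoints(np.array([[uv]],float),K,np.array([c['k1'],0,0,0,0]))[0,0]
    d=E[:3,:3]@np.array([p[0],-p[1],-1.]); return E[:3,3],d
def on(c,uv,z):
    o,d=ray(c,uv); return o+d*(z-o[2])/d[2]
def proj(c,P):
    E=np.array(c['extrinsics']);q=E[:3,:3].T@(np.asarray(P)-E[:3,3]);x,y=q[0]/-q[2],-q[1]/-q[2];k=1+c['k1']*(x*x+y*y)
    K=np.array(c['intrinsics']);return np.array([K[0,0]*x*k+K[0,2],K[1,1]*y*k+K[1,2]])
def tri(a,b):
    A=[];B=[]
    M=np.zeros((3,3));v=np.zeros(3)
    for c,uv in(a,b):
        o,d=ray(c,uv);d=d/np.linalg.norm(d);P=np.eye(3)-np.outer(d,d);M+=P;v+=P@o
    return np.linalg.solve(M,v)
E
python3 - <<'E'
from look import *
c=vision.camera_info('scene')
for n,uv,z in [('tray',(217,295),.004),('bottle base',(203,293),.004),('jar top',(218,294),.06),('loupe top',(239,268),.04),('spec top',(232,288),.028),('mat',(272,210),.004),('fix',(290,171),.008),('swab',(345,187),.04),('strip L',(196,245),0),('strip R',(297,246),0),('strip caps top L',(207,215),.06),('strip far',(285,228),.02)]: print(n,on(c,uv,z))
c=vision.camera_info('side')
for n,uv,z in [('mat',(278,246),.004),('fix',(226,303),.008),('swab base',(180,260),.0)]: print(n,on(c,uv,z))
s=sensors.read_state()
w=vision.camera_info('wrist'); print(w['extrinsics'][:3,3]-s['tool_pos'])
from scipy.spatial.transform import Rotation as R
q=s['eef_rot'];print(R.from_quat([q[1],q[2],q[3],q[0]]).as_matrix())
E
python3 - <<'E'
import cv2
im=cv2.imread('pics/scene0.png'); cv2.imwrite('pics/sc0z.png',cv2.resize(im[140:340,150:370],None,fx=3.5,fy=3,interpolation=cv2.INTER_CUBIC))
E
```

```text
tray [ 0.5042 -0.338   0.004 ]
bottle base [ 0.4713 -0.3395  0.004 ]
jar top [ 0.5301 -0.3926  0.06  ]
loupe top [ 0.5376 -0.2769  0.04  ]
spec top [ 0.5391 -0.3334  0.028 ]
mat [0.5336 0.0517 0.004 ]
fix [0.5317 0.316  0.008 ]
swab [0.733  0.1836 0.04  ]
strip L [ 0.3816 -0.1654  0.    ]
strip R [ 0.6405 -0.1039  0.    ]
strip caps top L [ 0.3941 -0.1071  0.06  ]
strip far [ 0.5974 -0.0575  0.02  ]
mat [0.5261 0.0554 0.004 ]
fix [0.528  0.3328 0.008 ]
swab base [0.7296 0.2025 0.    ]
[-0.0792  0.026   0.1429]
[[ 0.9524 -0.0006  0.3049]
 [-0.3049 -0.0013  0.9524]
 [-0.0002 -1.     -0.0014]]
```

View pics/sc0z.png

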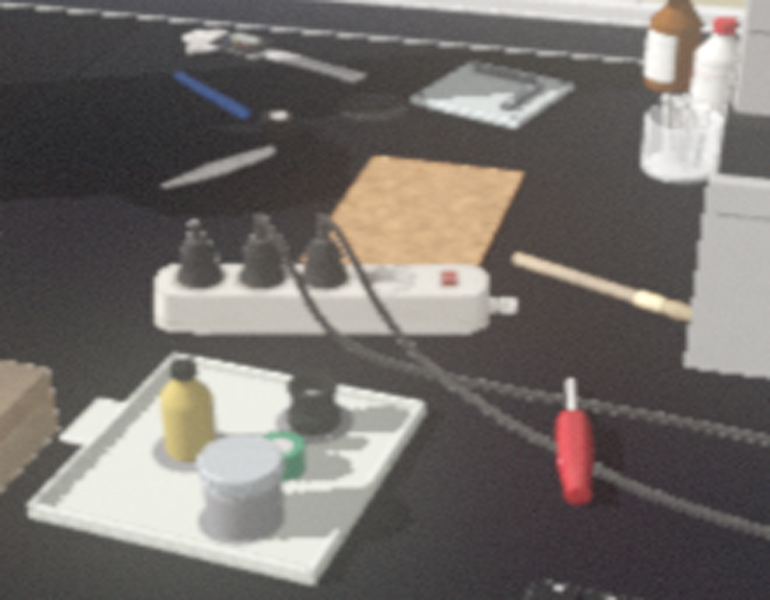

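Request:
servo_tool(
  slide=[
    [4,-3,2],
    [8,-6,4],
    [12,-9,6],
    [16,-12,8],
    [19,-14,9],
  ],
  twist=[0,0,0,0,0],
)

```text
time_s: 0.65
tool_pos: [0.3641, 0.4074, 0.3209]
eef_rot: [-0.698, 0.699, -0.109, 0.109]
force: [0.5, 1.3, -0.3]
finger_gap: 0.0855
```

Request:
servo_tool(
  slide=[
    [3.5,-3,0],
    [7,-6,0],
    [10,-8,0],
    [10,-8,0],
    [10,-8,0],
  ],
  twist=[0,0,0,0,0],
)

```text
time_s: 1.15
tool_pos: [0.4644, 0.3268, 0.3203]
eef_rot: [-0.698, 0.699, -0.11, 0.109]
force: [0.0, -0.0, -0.6]
finger_gap: 0.0857
```

```bash
python3 - <<'E'
from look import *
s=sensors.read_state(); print(s['time_s'],s['tool_pos'],s['qpos'])
w=vision.camera_info('wrist'); print(w['extrinsics'])
snap('wrist','w1')
E
```

```text
1.15 [0.4644 0.3268 0.3203] [ 0.4719  0.2956  0.2376  1.5148 -0.0002  0.7832]
[[ 0.3075 -0.9018 -0.3037  0.3854]
 [ 0.9516  0.2913  0.0984  0.3529]
 [-0.0003 -0.3192  0.9477  0.4633]
 [ 0.      0.      0.      1.    ]]
```

View pics/w1.png

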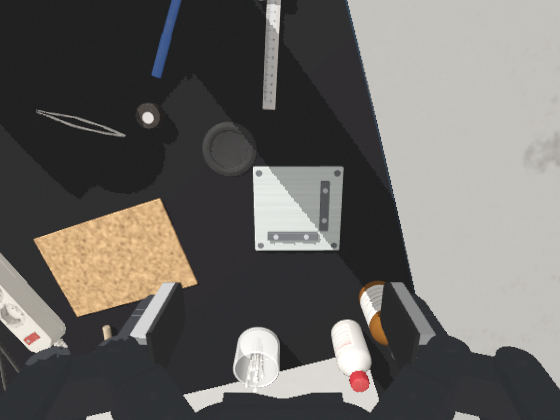

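The wrist view has the fixture at (298,208) with its bars at (292,237) and (325,205). It also has the mat at (117,257), the spare specimen at (148,116) and the swab jar at (257,355).

```bash
cat >> look.py <<'E'
def quad(mask):
    cs,_=cv2.findContours(mask.astype(np.uint8),cv2.RETR_EXTERNAL,cv2.CHAIN_APPROX_NONE)
    c=max(cs,key=cv2.contourArea); return c,cv2.minAreaRect(c)
E
python3 - <<'E'
from look import *
im=cv2.cvtColor(cv2.imread('pics/w1.png'),cv2.COLOR_BGR2RGB)
w=vision.camera_info('wrist')
def planepts(cont,z): return np.array([on(w,tuple(p[0].astype(float)),z)[:2] for p in cont])
# fixture
g=im.max(2); m=np.zeros(g.shape,bool); m[155:262,243:356]=g[155:262,243:356]>95
m=cv2.morphologyEx(m.astype(np.uint8),cv2.MORPH_CLOSE,np.ones((9,9)))
c,_=quad(m); P=planepts(c,.008); r=cv2.minAreaRect((P*1000).astype(np.float32)); print('fix',r)
h=cv2.cvtColor(im,cv2.COLOR_RGB2HSV)
m=(h[...,0]>8)&(h[...,0]<25)&(h[...,1]>70)&(h[...,2]>110); m[:,:30]=0;m[320:]=0;m[:,200:]=0
m=cv2.morphologyEx(m.astype(np.uint8),cv2.MORPH_CLOSE,np.ones((5,5)))
c,_=quad(m); P=planepts(c,.004); print('mat',cv2.minAreaRect((P*1000).astype(np.float32)))
cv2.imwrite('pics/fz.png',cv2.resize(cv2.cvtColor(im,cv2.COLOR_RGB2BGR)[150:265,240:360],None,fx=5,fy=5,interpolation=cv2.INTER_CUBIC))
print('spare',on(w,(148,117),.021))
for uv in [(268,237),(320,237),(325,181),(325,230)]: print(on(w,uv,.015))
E
```

```text
fix ((529.2886352539062, 328.11572265625), (120.35145568847656, 121.09896087646484), 72.23448944091797)
mat ((524.77734375, 46.78266525268555), (211.07760620117188, 141.49261474609375), 89.52581024169922)
spare [0.3529 0.1881 0.021 ]
[0.5527 0.2783 0.015 ]
[0.5749 0.347  0.015 ]
[0.5004 0.375  0.015 ]
[0.5669 0.3564 0.015 ]
```

View pics/fz.png

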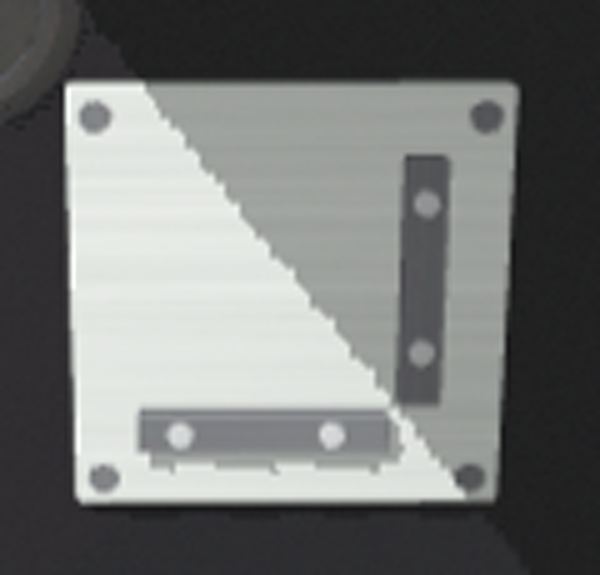

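The fixture centre is at (0.5293, 0.3281) with yaw −17.8°, which puts the seat at about (0.5475, 0.3375). The mat centre is at (0.525, 0.047) with yaw near 0. Next I'll look at the tray.

Request:
servo_tool(
  slide=[
    [0,-5,0],
    [0,-10,0],
    [0,-15,0],
    [0,-20,0],
    [0,-25,0],
  ],
  twist=[0,0,0,0,0],
)

```text
time_s: 1.7
tool_pos: [0.4625, 0.0773, 0.3208]
eef_rot: [-0.699, 0.699, -0.108, 0.108]
force: [0.9, -1.0, -0.2]
finger_gap: 0.0858
```

Request:
servo_tool(
  slide=[
    [0,-5,0],
    [0,-10,0],
    [0,-15,0],
    [0,-20,0],
    [0,-25,0],
  ],
  twist=[0,0,0,0,0],
)

```text
time_s: 2.2
tool_pos: [0.4622, -0.1727, 0.3213]
eef_rot: [-0.699, 0.699, -0.107, 0.107]
force: [0.9, 1.4, -0.3]
finger_gap: 0.0856
```

Request:
servo_tool(
  slide=[
    [0,-5,0],
    [-1,-10,0],
    [-1,-15,0],
    [-1,-17,0],
    [-1,-17,0],
  ],
  twist=[0,0,0,0,0],
)

```text
time_s: 2.7
tool_pos: [0.4524, -0.3441, 0.3203]
eef_rot: [-0.699, 0.699, -0.108, 0.107]
force: [-0.7, 0.1, 0.4]
finger_gap: 0.0854
```

```bash
python3 - <<'E'
from look import *
s=sensors.read_state(); print(s['time_s'],s['tool_pos'],s['qpos'],s['joint_vel'])
w=vision.camera_info('wrist'); np.save('w2.npy',w['extrinsics'])
snap('wrist','w2')
E
```

```text
2.7 [ 0.4524 -0.3441  0.3203] [-0.7912  0.2952  0.2371  1.5129 -0.0006 -0.4861] [ 0.0449 -0.0392 -0.0367  0.0213  0.0191  0.0211]
```

View pics/w2.png

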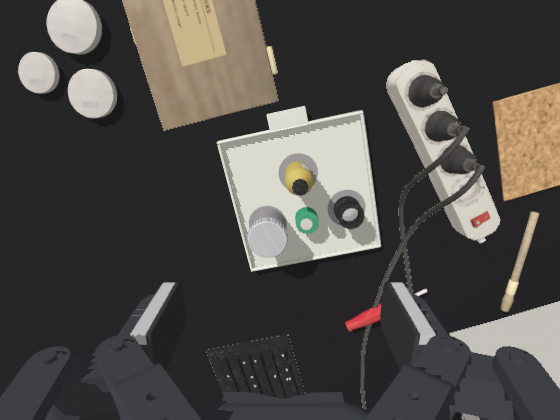

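```bash
python3 - <<'E'
import cv2
im=cv2.imread('pics/w2.png'); cv2.imwrite('pics/w2z.png',cv2.resize(im[95:285,205:395],None,fx=4,fy=3.15,interpolation=cv2.INTER_CUBIC))
E
python3 - <<'E'
from look import *
im=cv2.cvtColor(cv2.imread('pics/w2.png'),cv2.COLOR_BGR2RGB)
w=vision.camera_info('wrist'); w['extrinsics']=np.load('w2.npy')
h=cv2.cvtColor(im,cv2.COLOR_RGB2HSV)
m=(im.min(2)>95).astype(np.uint8); m[:, :212]=0;m[:100]=0;m[280:]=0;m[:,386:]=0
# drop lip: opening
m=cv2.morphologyEx(m,cv2.MORPH_CLOSE,np.ones((9,9)))
cs,_=cv2.findContours(m,cv2.RETR_EXTERNAL,cv2.CHAIN_APPROX_NONE);c=max(cs,key=cv2.contourArea)
mm=np.zeros_like(m);cv2.drawContours(mm,[c],-1,1,-1);mm=cv2.morphologyEx(mm,cv2.MORPH_OPEN,np.ones((51,51)))
c,_=quad(mm)
P=np.array([on(w,tuple(p[0].astype(float)),.012)[:2] for p in c]);print('tray',cv2.minAreaRect((P*1000).astype(np.float32)))
g=((h[...,0]>60)&(h[...,0]<95)&(h[...,1]>90)).astype(np.uint8);g[:190]=0;g[245:]=0
c,r=quad(cv2.morphologyEx(g,cv2.MORPH_CLOSE,np.ones((9,9))));print('spec mask',r,cv2.contourArea(c))
E
```

```text
tray ((494.77801513671875, -329.7113952636719), (190.27536010742188, 203.04124450683594), 83.95621490478516)
spec mask ((307.0, 220.0), (26.0, 22.0), 90.0) 444.0
```

View pics/w2z.png

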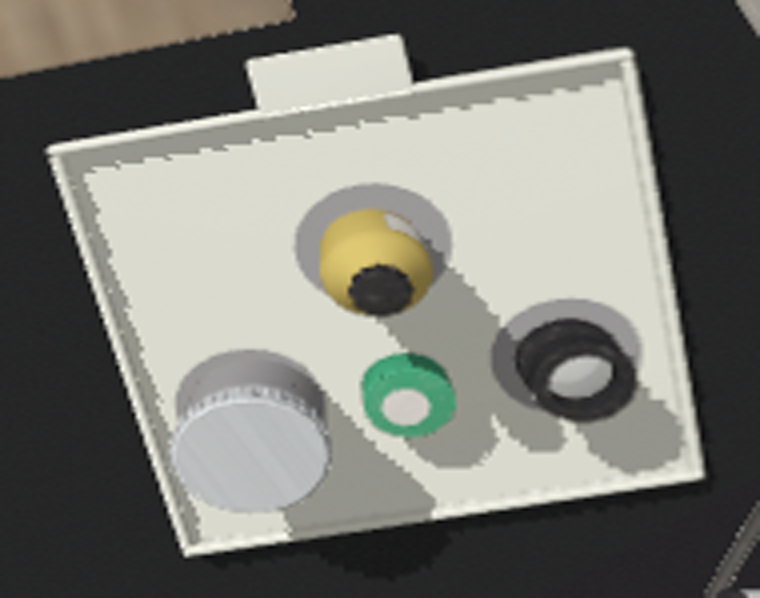

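The tray view shows the bottle cap at about (300,188), the jar lid (268,240), the specimen (307,221) and the loupe top (351,213). Grey circular marks lie under the objects. I'll compute the positions from these.

```bash
python3 - <<'E'
from look import *
w=vision.camera_info('wrist'); w['extrinsics']=np.load('w2.npy')
Z=lambda x,y:(205+x/4-.4,95+y/3.15-.4)
C=np.array([on(w,Z(*p),.012)[:2] for p in [(50,149),(632,52),(703,476),(187,553)]]);print(C,C.mean(0))
r=cv2.minAreaRect((C*1000).astype(np.float32));print(r)
ex=(C[2]+C[3]-C[0]-C[1]);ey=C[1]+C[2]-C[0]-C[3];print('yaw x',np.degrees(np.arctan2(ex[1],ex[0])),'y',np.degrees(np.arctan2(ey[1],ey[0])))
o={}
for n,p,z in [('bottle',(382,290),.087),('bottlemark',(373,243),.004),('jar',(251,456),.060),('spec inlay',(406,406),.028),('loupe',(583,370),.042),('loupemark',(567,358),.004)]:
    o[n]=on(w,Z(*p),z);print(n,o[n])
E
```

```text
[[ 0.3985 -0.4142]
 [ 0.4175 -0.2269]
 [ 0.6038 -0.2457]
 [ 0.5849 -0.4324]] [ 0.5012 -0.3298]
((501.162841796875, -329.9305419921875), (188.38990783691406, 187.32044982910156), 84.21741485595703)
yaw x -5.661193719765709 y 84.20955538090607
bottle [ 0.4683 -0.3279  0.087 ]
bottlemark [ 0.4687 -0.3269  0.004 ]
jar [ 0.5277 -0.387   0.06  ]
spec inlay [ 0.5338 -0.3361  0.028 ]
loupe [ 0.5309 -0.2773  0.042 ]
loupemark [ 0.538  -0.2776  0.004 ]
```

Request:
servo_tool(
  slide=[
    [1,1,-4],
    [1.6,1.6,-8],
    [1.6,1.6,-12],
    [1.6,1.6,-16],
    [1.6,1.6,-19],
  ],
  twist=[0.1,0.2,0.2,0.2,0.2],
  claw=8.5,
)

```text
time_s: 3.25
tool_pos: [0.4683, -0.3225, 0.1288]
eef_rot: [0.707, -0.705, 0.036, -0.035]
force: [0.1, -0.1, 0.5]
finger_gap: 0.085
```

```bash
python3 - <<'E'
from look import *
s=sensors.read_state(); print(s['time_s'],s['tool_pos'],s['qpos'])
w=vision.camera_info('wrist'); np.save('w3.npy',w['extrinsics'])
im=snap('wrist','w3')
for n,P in [('bottle',(.4685,-.328,.087)),('spec',(.5303,-.3341,.028)),('jar',(.5258,-.3892,.06)),('loupe',(.535,-.278,.042)),('tcp',s['tool_pos'])]: print(n,proj(w,P))
E
```

```text
3.25 [ 0.4683 -0.3225  0.1288] [-0.7443  0.3529 -0.154   1.0668  0.0003 -0.6445]
bottle [271.6114 250.5028]
spec [274.5521 290.9249]
jar [196.7605 315.3096]
loupe [347.9687 299.0623]
tcp [281.0186 286.1409]
```

View pics/w3.png

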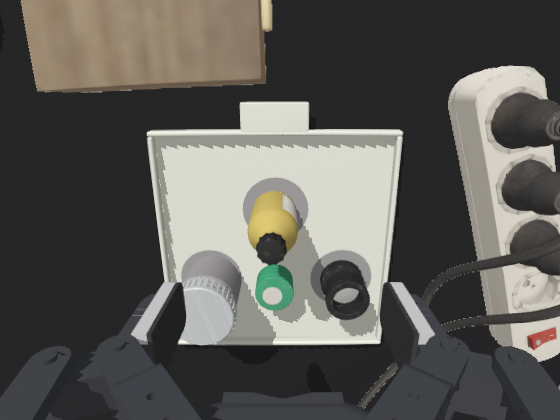

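Request:
servo_tool(
  slide=[
    [0,-0.5,-2],
    [0,-0.5,-5],
    [0,-0.5,-8],
    [0,-0.5,-10],
    [0,-0.5,-10.7],
  ],
  twist=[0,0,0,0,0],
)

```text
time_s: 3.8
tool_pos: [0.466, -0.323, 0.0164]
eef_rot: [0.709, -0.703, 0.038, -0.031]
force: [-1.3, 0.3, 0.6]
finger_gap: 0.0851
```

Request:
servo_tool(
  slide=[
    [0,0,0],
    [0,0,0],
    [0,0,0],
    [0,0,0],
    [0,0,0],
  ],
  twist=[0,0,0,0,0],
  claw=2,
)

```text
time_s: 4.3
tool_pos: [0.4671, -0.3239, 0.0183]
eef_rot: [0.709, -0.704, 0.037, -0.032]
force: [-0.5, 0.5, 6.0]
finger_gap: 0.0329
```

Request:
servo_tool(
  slide=[
    [0,0,0],
    [0,0,0],
    [0,0,0],
    [0,0,0],
    [0,0,0],
  ],
  twist=[0,0,0,0,0],
)

```text
time_s: 4.8
tool_pos: [0.4671, -0.324, 0.0183]
eef_rot: [0.709, -0.704, 0.037, -0.032]
force: [-0.6, -0.0, 1.0]
finger_gap: 0.0326
```

Request:
servo_tool(
  slide=[
    [0,0,1],
    [0,0,3],
    [0,0,7],
    [0,0,11],
    [0,0,15],
  ],
  twist=[0,0,0,0,0],
)

```text
time_s: 5.3
tool_pos: [0.4668, -0.3237, 0.1703]
eef_rot: [0.709, -0.704, 0.037, -0.032]
force: [0.9, -0.2, -1.2]
finger_gap: 0.0329
```

```bash
python3 - <<'E'
from look import *
s=sensors.read_state(); print(s['time_s'],s['tool_pos'],s['finger_gap'])
w=vision.camera_info('wrist'); np.save('w4.npy',w['extrinsics'])
im=snap('wrist','w4')
for n,P in [('bottlemark',(.4685,-.328,.004)),('spec',(.5303,-.3341,.028)),('jar',(.5258,-.3892,.06)),('loupe',(.535,-.278,.042)),('tcp',s['tool_pos'])]: print(n,proj(w,P))
cv2.imwrite('pics/w4z.png',cv2.resize(cv2.imread('pics/w4.png')[130:400,150:420],None,fx=2.9,fy=2.2,interpolation=cv2.INTER_CUBIC))
E
```

```text
5.3 [ 0.4668 -0.3237  0.1703] 0.03290600983013316
bottlemark [275.7702 196.7987]
spec [275.9457 269.5221]
jar [208.8505 288.4111]
loupe [340.0316 275.6626]
tcp [280.9663 286.1828]
```

View pics/w4.png

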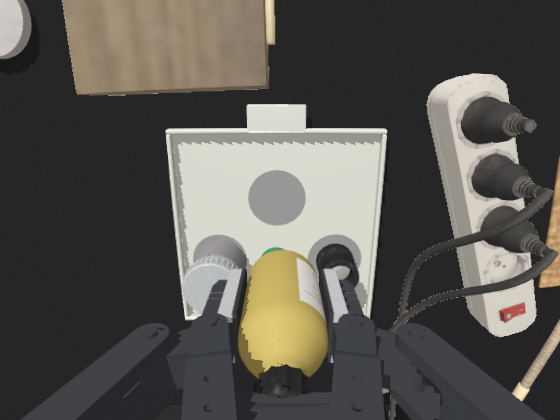

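Request:
servo_tool(
  slide=[
    [1,4,1],
    [2,9,1],
    [3,14,1],
    [4,19,1],
    [5,23,1],
  ],
  twist=[0,0,0,0,0],
)

```text
time_s: 5.85
tool_pos: [0.5192, -0.0937, 0.1883]
eef_rot: [0.706, -0.706, 0.034, -0.035]
force: [1.0, -0.3, -0.8]
finger_gap: 0.0329
```

Request:
servo_tool(
  slide=[
    [1,5,0],
    [2,10,0],
    [3,15,0],
    [4,20,-1],
    [4.2,21.5,-4],
  ],
  twist=[0,0,0,0,0],
)

```text
time_s: 6.35
tool_pos: [0.5642, 0.1255, 0.1515]
eef_rot: [0.707, -0.706, 0.03, -0.036]
force: [1.3, -1.0, -0.3]
finger_gap: 0.0328
```

Request:
servo_tool(
  slide=[
    [0,0,-3],
    [0,0,-6],
    [0,0,-8],
    [0,0,-9],
    [0,0,-9],
  ],
  twist=[0,0,0,0,0],
)

```text
time_s: 6.85
tool_pos: [0.563, 0.1254, 0.0603]
eef_rot: [0.707, -0.706, 0.031, -0.035]
force: [0.2, 0.3, -0.2]
finger_gap: 0.0329
```

Request:
servo_tool(
  slide=[
    [0,-0.5,-2],
    [0,-0.5,-3.2],
    [0,-0.5,-3.8],
    [0,-0.5,-4.1],
    [0,-0.5,-4.1],
  ],
  twist=[0,0,0,0,0],
)

```text
time_s: 7.35
tool_pos: [0.5632, 0.1204, 0.0196]
eef_rot: [0.707, -0.706, 0.031, -0.035]
force: [0.1, -0.2, -0.6]
finger_gap: 0.0325
```

Request:
servo_tool(
  slide=[
    [0,0,0],
    [0,0,0],
    [0,0,0],
    [0,0,0],
    [0,0,0],
  ],
  twist=[0,0,0,0,0],
)

```text
time_s: 7.85
tool_pos: [0.5633, 0.1205, 0.0197]
eef_rot: [0.707, -0.706, 0.031, -0.036]
force: [-0.7, -0.0, -1.0]
finger_gap: 0.0328
```

Request:
servo_tool(
  slide=[
    [0,0,-0.05],
    [0,0,-0.1],
    [0,0,-0.15],
    [0,0,-0.15],
    [0,0,-0.15],
  ],
  twist=[0,0,0,0,0],
)

```text
time_s: 8.35
tool_pos: [0.5633, 0.1205, 0.0184]
eef_rot: [0.707, -0.706, 0.03, -0.036]
force: [-0.7, -0.1, 2.4]
finger_gap: 0.0326
```

Request:
servo_tool(
  slide=[
    [0,0,0],
    [0,0,0],
    [0,0,0],
    [0,0,0],
    [0,0,0],
  ],
  twist=[0,0,0,0,0],
  claw=7,
)

```text
time_s: 8.85
tool_pos: [0.5633, 0.1205, 0.0183]
eef_rot: [0.707, -0.706, 0.03, -0.036]
force: [-0.2, 0.0, -0.0]
finger_gap: 0.0701
```

Request:
servo_tool(
  slide=[
    [0,0,2],
    [0,0,5],
    [0,0,9],
    [0,0,13],
    [0,0,17],
  ],
  twist=[0,0,0,0,0],
)

```text
time_s: 9.35
tool_pos: [0.563, 0.1204, 0.1898]
eef_rot: [0.707, -0.706, 0.031, -0.035]
force: [0.3, -0.7, 0.4]
finger_gap: 0.0698
```

```bash
python3 - <<'E'
from look import *
s=sensors.read_state(); print(s['time_s'],s['tool_pos'],s['finger_gap'])
w=vision.camera_info('wrist'); np.save('w5.npy',w['extrinsics'])
im=snap('wrist','w5')
E
```

```text
9.35 [0.563  0.1204 0.1898] 0.06983430640096487
```

View pics/w5.png

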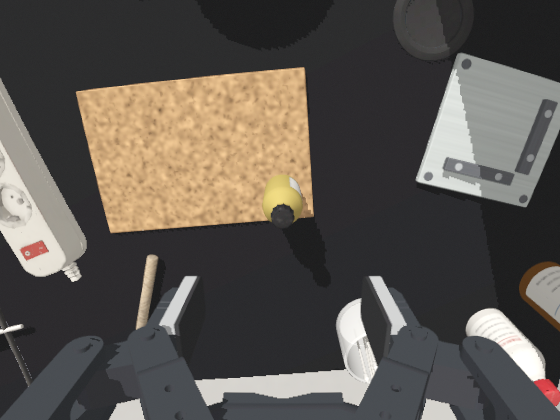

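Bottle upright on the mat at (282,200). Next is the jar.

Request:
servo_tool(
  slide=[
    [-0.4,-4.5,1],
    [-0.8,-9,1],
    [-1.2,-13.5,1],
    [-1.6,-18,1],
    [-2,-22.5,1],
  ],
  twist=[-0.145,-0.29,-0.435,-0.58,-0.725],
)

```text
time_s: 9.9
tool_pos: [0.546, -0.1059, 0.2073]
eef_rot: [-0.647, 0.649, -0.277, 0.289]
force: [0.3, 0.3, 0.2]
finger_gap: 0.0702
```

Request:
servo_tool(
  slide=[
    [-0.4,-4.5,0],
    [-0.8,-9,0],
    [-1.2,-13.5,0],
    [-1.6,-18,0],
    [-1.8,-22.5,0],
  ],
  twist=[-0.145,-0.29,-0.435,-0.58,-0.725],
)

```text
time_s: 10.4
tool_pos: [0.5274, -0.3327, 0.2072]
eef_rot: [-0.501, 0.507, -0.49, 0.502]
force: [0.9, -0.4, 0.0]
finger_gap: 0.0698
```

Request:
servo_tool(
  slide=[
    [0,-2,0],
    [0,-4,0],
    [0,-5,0],
    [0,-5,0],
    [0,-5,0],
  ],
  twist=[-0.13,-0.13,-0.13,-0.13,-0.13],
  claw=7.5,
)

```text
time_s: 10.9
tool_pos: [0.5273, -0.3818, 0.207]
eef_rot: [-0.467, 0.474, -0.523, 0.533]
force: [-0.1, 0.7, 0.6]
finger_gap: 0.0748
```

```bash
python3 - <<'E'
from look import *
s=sensors.read_state(); print(s['time_s'],s['tool_pos'],s['eef_rot'],s['qpos'],s['finger_gap'])
w=vision.camera_info('wrist'); np.save('w6.npy',w['extrinsics'])
im=snap('wrist','w6')
for n,P in [('bottlemark',(.4685,-.3272,.004)),('spec',(.5303,-.3341,.028)),('jar',(.5258,-.3892,.06)),('loupe',(.535,-.278,.042)),('tcp',s['tool_pos'])]: print(n,proj(w,P))
E
```

```text
10.9 [ 0.5273 -0.3818  0.207 ] [-0.4672  0.4743 -0.5226  0.5327] [-0.7446  0.4607  0.2044  1.3013 -0.0113  0.9399] 0.07481062163855463
bottlemark [215.9737 133.4093]
spec [279.7732 135.8692]
jar [281.9457 204.733 ]
loupe [277.4113  68.768 ]
tcp [284.307  286.2364]
```

View pics/w6.png

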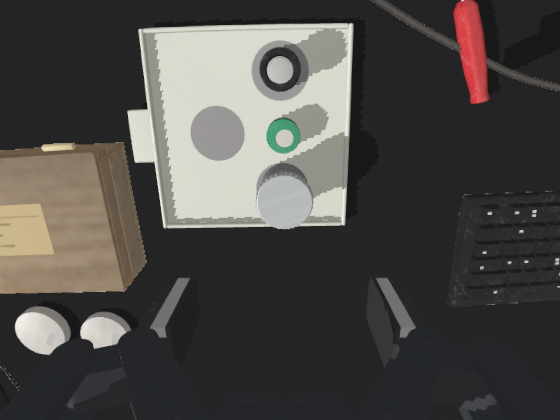

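```bash
python3 - <<'E'
from look import *
im=cv2.imread('pics/w6.png'); 
w=vision.camera_info('wrist'); w['extrinsics']=np.load('w6.npy')
h=cv2.cvtColor(im,cv2.COLOR_BGR2HSV)
g=((h[...,0]>60)&(h[...,0]<95)&(h[...,1]>70)).astype(np.uint8);g[:110]=0;g[160:]=0
c,_=quad(cv2.morphologyEx(g,cv2.MORPH_CLOSE,np.ones((9,9))));e=cv2.fitEllipse(c);print('spec',e,on(w,e[0],.024))
d=(im.max(2)<60).astype(np.uint8);d[:42]=0;d[100:]=0;d[:,:255]=0;d[:,308:]=0
c,_=quad(d);e=cv2.fitEllipse(c);print('loupe',e,on(w,e[0],.036))
lab=im.astype(int);gm=((h[...,2]>110)&(h[...,2]<165)).astype(np.uint8);gm[:100]=0;gm[168:]=0;gm[:,:185]=0;gm[:,250:]=0
c,_=quad(gm);e=cv2.fitEllipse(c);print('mark',e,on(w,e[0],.004))
for uv in[(284.5,202)]:print('jar',on(w,uv,.06))
C=np.array([on(w,p,.012)[:2] for p in [(141,31),(352,25),(346,226),(164,227)]]);print(C,C.mean(0))
cv2.imwrite('pics/w6z.png',cv2.resize(im[20:240,130:360],None,fx=3.4,fy=2.7,interpolation=cv2.INTER_CUBIC))
E
```

```text
spec ((282.6832580566406, 135.2017364501953), (32.74674606323242, 34.36280059814453), 179.22418212890625) [ 0.533  -0.3343  0.024 ]
loupe ((280.2406005859375, 68.86991119384766), (38.45259094238281, 42.71422576904297), 178.8802032470703) [ 0.5373 -0.278   0.036 ]
mark ((217.13134765625, 132.7915496826172), (51.2330207824707, 54.279441833496094), 143.65452575683594) [ 0.4697 -0.3268  0.004 ]
jar [ 0.5283 -0.387   0.06  ]
[[ 0.4189 -0.2294]
 [ 0.6042 -0.2472]
 [ 0.5876 -0.4354]
 [ 0.399  -0.4145]] [ 0.5024 -0.3316]
```

View pics/w6z.png

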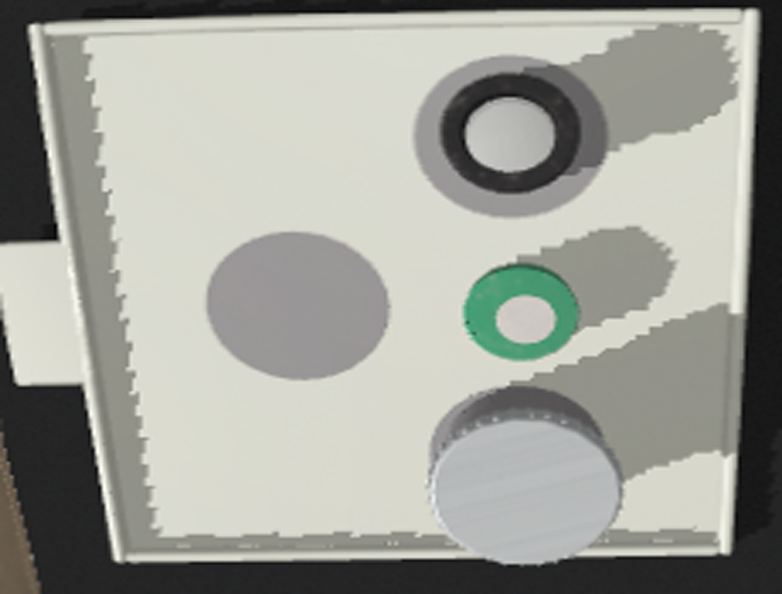

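Request:
servo_tool(
  slide=[
    [0,-0.7,-3],
    [0,-0.7,-7],
    [0,-0.7,-10],
    [0,-0.7,-11],
    [0,-0.7,-11],
  ],
  twist=[0,0,0,0,0],
)

```text
time_s: 11.45
tool_pos: [0.5269, -0.3867, 0.0959]
eef_rot: [-0.468, 0.475, -0.523, 0.531]
force: [0.1, -0.6, -0.4]
finger_gap: 0.075
```

Request:
servo_tool(
  slide=[
    [0,0,-3],
    [0,0,-6],
    [0,0,-7.4],
    [0,0,-7.9],
    [0,0,-7.9],
  ],
  twist=[0,0,0,0,0],
)

```text
time_s: 11.95
tool_pos: [0.5274, -0.387, 0.0178]
eef_rot: [-0.468, 0.475, -0.523, 0.531]
force: [-0.7, -0.2, 0.0]
finger_gap: 0.075
```

Request:
servo_tool(
  slide=[
    [0,-0.1,0],
    [0,-0.1,0],
    [0,-0.1,0],
    [0,-0.1,0],
    [0,-0.1,0],
  ],
  twist=[0,0,0,0,0],
  claw=4,
)

```text
time_s: 12.45
tool_pos: [0.5286, -0.3893, 0.02]
eef_rot: [-0.468, 0.475, -0.521, 0.533]
force: [-0.1, -0.5, 6.1]
finger_gap: 0.0466
```

Request:
servo_tool(
  slide=[
    [0,0,0.5],
    [0,0,2],
    [0,0,6],
    [0,0,11],
    [0,0,15],
  ],
  twist=[0,0,0,0,0],
)

```text
time_s: 12.95
tool_pos: [0.5287, -0.3893, 0.1729]
eef_rot: [-0.468, 0.475, -0.521, 0.533]
force: [0.1, -0.7, -1.5]
finger_gap: 0.0466
```

```bash
python3 - <<'E'
from look import *
s=sensors.read_state(); print(s['time_s'],s['tool_pos'],s['finger_gap'],s['qpos'])
w=vision.camera_info('wrist'); np.save('w7.npy',w['extrinsics'])
im=snap('wrist','w7')
for n,P in [('jar mark',(.527,-.3885,.004)),('loupe',(.5365,-.278,.042))]: print(n,proj(w,P))
E
```

```text
12.95 [ 0.5287 -0.3893  0.1729] 0.04657385916721031 [-0.7517  0.4798  0.1509  1.2255 -0.0113  0.9309]
jar mark [280.2832 188.7983]
loupe [275.8392  54.5293]
```

View pics/w7.png

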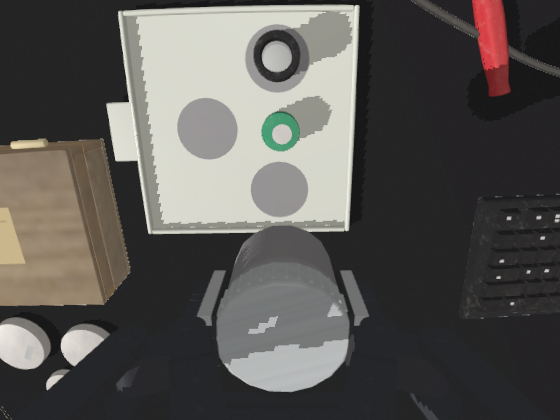

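Jar held; its mark at (279,189) matches the estimate.

Request:
servo_tool(
  slide=[
    [-0.3,4,1],
    [-0.6,8.5,1],
    [-0.9,13,1],
    [-1.2,17.5,1],
    [-1.5,22,1],
  ],
  twist=[0,0,0,0,0],
)

```text
time_s: 13.5
tool_pos: [0.5155, -0.1698, 0.1909]
eef_rot: [-0.468, 0.474, -0.517, 0.537]
force: [1.1, -0.3, -1.3]
finger_gap: 0.0467
```

Request:
servo_tool(
  slide=[
    [-0.3,5,0],
    [-0.6,10,0],
    [-0.9,15,0],
    [-1.2,19,-1],
    [-1.4,20,-4],
  ],
  twist=[0,0,0,0,0],
)

```text
time_s: 14.0
tool_pos: [0.5029, 0.0339, 0.1535]
eef_rot: [-0.471, 0.473, -0.515, 0.537]
force: [0.9, 0.3, -1.5]
finger_gap: 0.0468
```

Request:
servo_tool(
  slide=[
    [0,0,-4],
    [0,0,-7],
    [0,0,-9],
    [0,0,-10],
    [0,0,-10],
  ],
  twist=[0,0,0,0,0],
)

```text
time_s: 14.5
tool_pos: [0.5018, 0.0339, 0.0524]
eef_rot: [-0.47, 0.474, -0.516, 0.537]
force: [-1.2, 0.8, -0.6]
finger_gap: 0.0467
```

Request:
servo_tool(
  slide=[
    [0,0,-1.5],
    [0,0,-2.5],
    [0,0,-3],
    [0,0,-3.2],
    [0,0,-3.2],
  ],
  twist=[0,0,0,0,0],
)

```text
time_s: 15.0
tool_pos: [0.5021, 0.0339, 0.0207]
eef_rot: [-0.471, 0.474, -0.515, 0.537]
force: [-0.1, -1.0, -0.8]
finger_gap: 0.0474
```

Request:
servo_tool(
  slide=[
    [0,0,0],
    [0,0,0],
    [0,0,0],
    [0,0,0],
    [0,0,0],
  ],
  twist=[0,0,0,0,0],
  claw=7.5,
)

```text
time_s: 15.5
tool_pos: [0.5022, 0.0339, 0.0209]
eef_rot: [-0.471, 0.474, -0.515, 0.537]
force: [-0.8, -0.2, 0.2]
finger_gap: 0.0749
```

Request:
servo_tool(
  slide=[
    [0,0,2],
    [0,0,5],
    [0,0,9],
    [0,0,13],
    [0,0,17],
  ],
  twist=[0,0,0,0,0],
)

```text
time_s: 16.0
tool_pos: [0.5018, 0.0339, 0.1924]
eef_rot: [-0.471, 0.474, -0.515, 0.537]
force: [0.4, 0.3, -0.3]
finger_gap: 0.0752
```

```bash
python3 - <<'E'
from look import *
s=sensors.read_state(); print(s['time_s'],s['tool_pos'],s['finger_gap'])
snap('wrist','w8')
E
```

```text
16.0 [0.5018 0.0339 0.1924] 0.0752113219284591
```

View pics/w8.png

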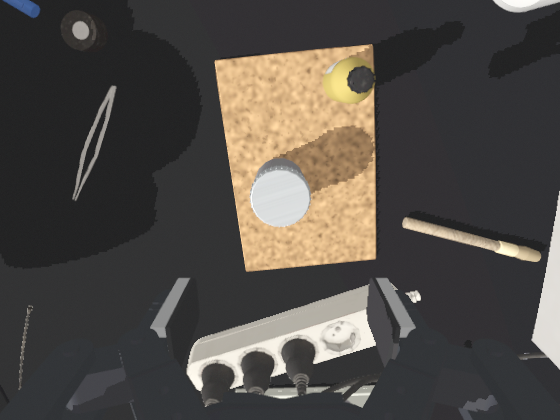

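Request:
servo_tool(
  slide=[
    [0.5,-4.5,0],
    [1,-9.5,0],
    [1.5,-14.5,0],
    [2,-19.5,0],
    [2.5,-24,0],
  ],
  twist=[0,0,0,0,0],
  claw=6.5,
)

```text
time_s: 16.55
tool_pos: [0.5302, -0.2085, 0.1993]
eef_rot: [-0.473, 0.471, -0.513, 0.54]
force: [1.1, -0.1, 0.6]
finger_gap: 0.0651
```

Request:
servo_tool(
  slide=[
    [0.5,-4,0],
    [1,-7,-1],
    [1,-7.2,-5],
    [1,-7.2,-9],
    [1,-7.2,-10],
  ],
  twist=[0,0,0,0,0],
)

```text
time_s: 17.05
tool_pos: [0.537, -0.279, 0.0942]
eef_rot: [-0.472, 0.472, -0.516, 0.537]
force: [-1.5, 1.1, -0.4]
finger_gap: 0.0649
```

Request:
servo_tool(
  slide=[
    [0,0,0],
    [0,0,-2],
    [0,0,-3],
    [0,0,-4],
    [0,0,-4],
  ],
  twist=[0,0,0,0,0],
)

```text
time_s: 17.55
tool_pos: [0.5368, -0.2786, 0.0538]
eef_rot: [-0.472, 0.472, -0.516, 0.537]
force: [0.0, 0.6, -0.2]
finger_gap: 0.0651
```

```bash
python3 - <<'E'
from look import *
s=sensors.read_state(); print(s['time_s'],s['tool_pos'],s['eef_rot'],s['finger_gap'])
w=vision.camera_info('wrist'); snap('wrist','w9'); print(proj(w,(.5365,-.278,.042)))
E
```

```text
17.55 [ 0.5368 -0.2786  0.0538] [-0.4721  0.472  -0.5161  0.5366] 0.06510422046172057
[282.9651 272.7978]
```

View pics/w9.png

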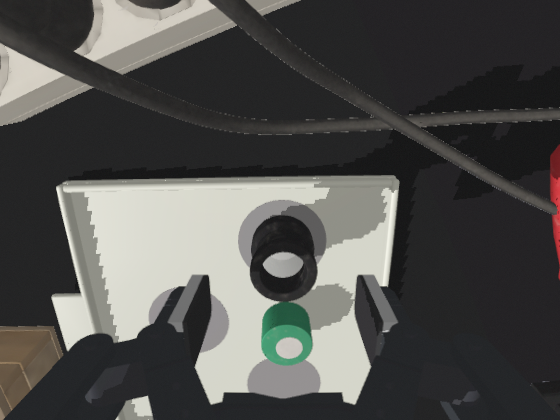

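Request:
servo_tool(
  slide=[
    [0,0,-1.5],
    [0,0,-3],
    [0,0,-4],
    [0,0,-4.3],
    [0,0,-4.3],
  ],
  twist=[0,0,0,0,0],
)

```text
time_s: 18.1
tool_pos: [0.5371, -0.2788, 0.0115]
eef_rot: [-0.472, 0.472, -0.516, 0.537]
force: [-0.0, 0.2, 0.0]
finger_gap: 0.0654
```

Request:
servo_tool(
  slide=[
    [0,0,0],
    [0,0,0],
    [0,0,0],
    [0,0,0],
    [0,0,0],
  ],
  twist=[0,0,0,0,0],
  claw=2.5,
)

```text
time_s: 18.6
tool_pos: [0.538, -0.2794, 0.0127]
eef_rot: [-0.472, 0.472, -0.515, 0.538]
force: [0.6, -0.7, 5.6]
finger_gap: 0.0328
```

Request:
servo_tool(
  slide=[
    [0,0,0.5],
    [0,0,2],
    [0,0,6],
    [0,0,11],
    [0,0,16],
  ],
  twist=[0,0,0,0,0],
)

```text
time_s: 19.1
tool_pos: [0.5371, -0.2788, 0.1739]
eef_rot: [-0.472, 0.472, -0.516, 0.537]
force: [1.3, -1.3, -0.7]
finger_gap: 0.0331
```

```bash
python3 - <<'E'
from look import *
s=sensors.read_state(); print(s['time_s'],s['tool_pos'],s['finger_gap'])
w=vision.camera_info('wrist'); np.save('w10.npy',w['extrinsics']);snap('wrist','w10'); print(proj(w,(.5365,-.278,.004)),proj(w,(.532,-.334,.028)))
E
```

```text
19.1 [ 0.5371 -0.2788  0.1739] 0.03305563776444605
[278.4157 188.1786] [280.7816 254.5962]
```

View pics/w10.png

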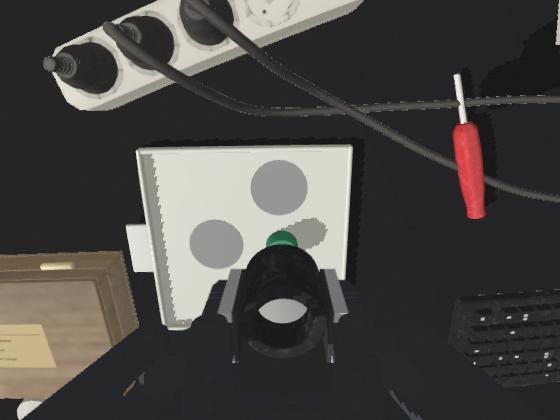

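Request:
servo_tool(
  slide=[
    [0.4,4,1],
    [0.8,9,1],
    [1.2,14,1],
    [1.6,19,1],
    [1.8,23.5,1],
  ],
  twist=[0,0,0,0,0],
)

```text
time_s: 19.65
tool_pos: [0.5586, -0.0442, 0.1941]
eef_rot: [-0.473, 0.471, -0.511, 0.542]
force: [0.4, -0.1, -0.0]
finger_gap: 0.0329
```

Request:
servo_tool(
  slide=[
    [0,2,-2],
    [0,2,-6],
    [0,2,-10],
    [0,2,-13],
    [0,2,-14],
  ],
  twist=[0,0,0,0,0],
)

```text
time_s: 20.15
tool_pos: [0.5556, -0.0235, 0.0505]
eef_rot: [-0.472, 0.472, -0.512, 0.54]
force: [-1.2, -0.3, 0.2]
finger_gap: 0.0332
```

Request:
servo_tool(
  slide=[
    [0,0,-1.5],
    [0,0,-2.8],
    [0,0,-3.5],
    [0,0,-3.8],
    [0,0,-3.8],
  ],
  twist=[0,0,0,0,0],
)

```text
time_s: 20.65
tool_pos: [0.5561, -0.0237, 0.0132]
eef_rot: [-0.472, 0.472, -0.512, 0.54]
force: [-0.0, 0.5, 0.1]
finger_gap: 0.0332
```

Request:
servo_tool(
  slide=[
    [0,0,0],
    [0,0,0],
    [0,0,0],
    [0,0,0],
    [0,0,0],
  ],
  twist=[0,0,0,0,0],
  claw=6.5,
)

```text
time_s: 21.15
tool_pos: [0.5562, -0.0237, 0.0134]
eef_rot: [-0.472, 0.472, -0.512, 0.54]
force: [0.7, 0.2, 0.2]
finger_gap: 0.0651
```

Request:
servo_tool(
  slide=[
    [0,0,2],
    [0,0,5],
    [0,0,9],
    [0,0,13],
    [0,0,17],
  ],
  twist=[0,0,0,0,0],
)

```text
time_s: 21.65
tool_pos: [0.5558, -0.0236, 0.1849]
eef_rot: [-0.472, 0.472, -0.512, 0.54]
force: [0.8, -0.6, 0.9]
finger_gap: 0.0652
```

```bash
python3 - <<'E'
from look import *
s=sensors.read_state(); print(s['time_s'],s['tool_pos'],s['finger_gap'],s['qpos'])
snap('wrist','w11')
E
```

```text
21.65 [ 0.5558 -0.0236  0.1849] 0.06518949680562924 [-0.1736  0.2707 -0.1275  1.1411 -0.0242  1.505 ]
```

View pics/w11.png

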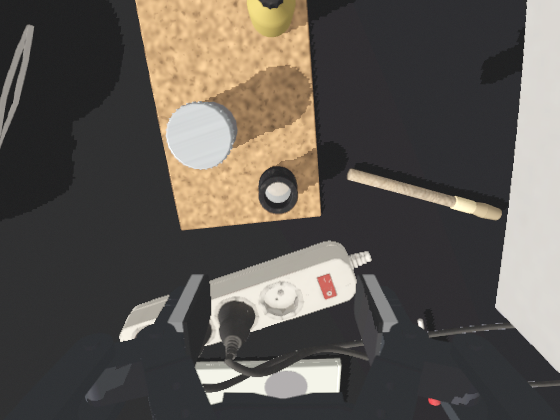

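All three stand on the mat: bottle (272,15), jar (201,135), loupe (278,190). Before the fetch I'll check how close the bottles stand to the fixture.

```bash
python3 - <<'E'
from look import *
s=vision.camera_info('side');c=vision.camera_info('scene')
print('brown base',on(s,(136,306),0),'top tri',tri((s,(128,253)),(c,(344,138))))
print('swab base',on(s,(180,262),0),on(c,(344,197),0))
im=cv2.imread('pics/side0.png');cv2.imwrite('pics/sz.png',cv2.resize(im[220:340,100:300],None,fx=4,fy=4))
E
```

```text
brown base [0.7052 0.3991 0.    ] top tri [0.7041 0.3927 0.1203]
swab base [0.7239 0.2109 0.    ] [0.7325 0.1918 0.    ]
```

View pics/sz.png

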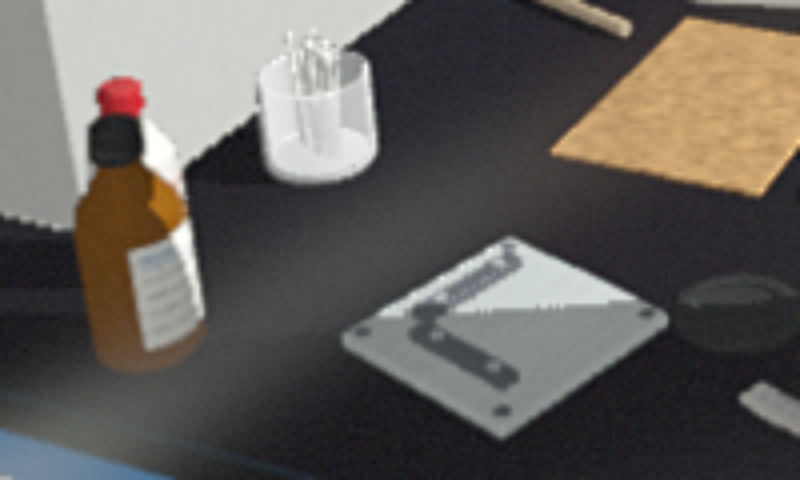

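Request:
servo_tool(
  slide=[
    [-0.4,-4.5,1.5],
    [-0.8,-9,1.5],
    [-1.2,-13.5,1.5],
    [-1.6,-18,1.5],
    [-2,-22.5,1.5],
  ],
  twist=[-0.1,-0.21,-0.21,-0.21,-0.21],
)

```text
time_s: 22.2
tool_pos: [0.5389, -0.2508, 0.2072]
eef_rot: [-0.415, 0.414, -0.555, 0.59]
force: [0.8, -0.2, 0.1]
finger_gap: 0.0648
```

Request:
servo_tool(
  slide=[
    [-0.5,-4,0],
    [-0.7,-8.2,-2],
    [-0.7,-8.2,-6],
    [-0.7,-8.2,-10],
    [-0.7,-8.2,-10],
  ],
  twist=[0,0,0,0,0],
  claw=5.5,
)

```text
time_s: 22.7
tool_pos: [0.5278, -0.3303, 0.1006]
eef_rot: [-0.414, 0.415, -0.56, 0.586]
force: [-0.4, -0.1, -1.3]
finger_gap: 0.0553
```

```bash
cat >> look.py <<'E'
from scipy.spatial.transform import Rotation as R
def tool(s):
    q=s['eef_rot'];M=R.from_quat([q[1],q[2],q[3],q[0]]).as_matrix()
    print('t',s['time_s'],'tcp',np.array(s['tool_pos']),'jaw deg',np.degrees(np.arctan2(M[1,2],M[0,2])),'appr',M[:,1],'gap',s['finger_gap'],'F',np.array(s['force']))
E
python3 - <<'E'
from look import *
s=sensors.read_state(); tool(s);print(s['qpos'])
w=vision.camera_info('wrist'); np.save('w12.npy',w['extrinsics']);snap('wrist','w12'); print(proj(w,(.532,-.334,.028)))
E
```

```text
t 22.7 tcp [ 0.5278 -0.3303  0.1006] jaw deg -18.25507710577392 appr [ 0.0209 -0.0308 -0.9993] gap 0.05525243972955666 F [-0.4325 -0.0951 -1.3217]
[-0.6828  0.4415 -0.0934  1.0002 -0.0107  1.2067]
[288.5235 230.6172]
```

View pics/w12.png

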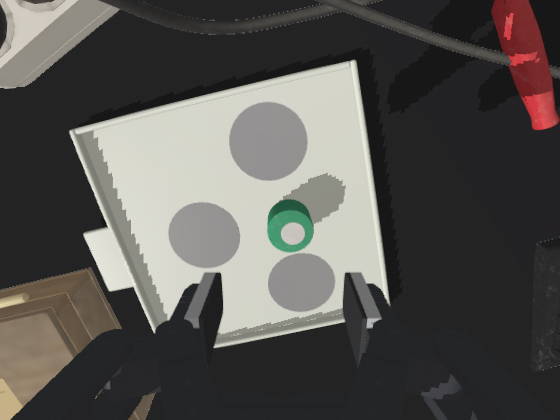

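Request:
servo_tool(
  slide=[
    [0,0,5],
    [0,0,10],
    [0,0,15],
    [0,0,20],
    [0,0,24],
  ],
  twist=[0,0,0,0,0],
)

```text
time_s: 23.25
tool_pos: [0.5301, -0.3308, 0.3514]
eef_rot: [-0.415, 0.414, -0.555, 0.59]
force: [0.9, -1.5, 0.3]
finger_gap: 0.0548
```

```bash
python3 - <<'E'
from look import *
s=sensors.read_state(); tool(s);print(s['qpos'],s['joint_vel'])
E
```

```text
t 23.25 tcp [ 0.5301 -0.3308  0.3514] jaw deg -18.14895742597488 appr [ 0.0308 -0.0387 -0.9988] gap 0.054805670177143516 F [ 0.9026 -1.5322  0.2559]
[-0.6811  0.381   0.4335  1.575  -0.0107  1.2067] [-0.0028  0.126   1.1208  1.0049 -0.0009  0.0008]
```

Request:
servo_tool(
  slide=[
    [0,0,0],
    [0,0,0],
    [0,0,0],
    [0,0,0],
    [0,0,0],
  ],
  twist=[0,0,0,0,0],
)

```text
time_s: 23.75
tool_pos: [0.5296, -0.3304, 0.3497]
eef_rot: [-0.415, 0.414, -0.556, 0.589]
force: [-0.7, -0.2, -0.1]
finger_gap: 0.0553
```

```bash
python3 - <<'E'
from look import *
s=sensors.read_state(); tool(s);print(s['qpos'],s['joint_vel'])
E
```

```text
t 23.75 tcp [ 0.5296 -0.3304  0.3497] jaw deg -18.149846950072583 appr [ 0.0283 -0.0367 -0.9989] gap 0.0553164455566547 F [-0.6898 -0.2405 -0.0963]
[-0.6811  0.382   0.431   1.5747 -0.0107  1.2067] [-0.0018  0.0012  0.0071  0.0019 -0.0003 -0.0004]
```

Request:
servo_tool(
  slide=[
    [0,0,-5],
    [0,0,-10],
    [0,0,-15],
    [0,0,-20],
    [0,0,-25],
  ],
  twist=[0,0,0,0,0],
)

```text
time_s: 24.25
tool_pos: [0.5286, -0.3297, 0.0986]
eef_rot: [-0.415, 0.414, -0.557, 0.588]
force: [1.4, -1.1, 0.2]
finger_gap: 0.0551
```

Request:
servo_tool(
  slide=[
    [0,0,5],
    [0,0,10],
    [0,0,15],
    [0,0,15],
    [0,0,15],
  ],
  twist=[0,0,0,0,0],
)

```text
time_s: 24.75
tool_pos: [0.529, -0.3301, 0.2495]
eef_rot: [-0.415, 0.414, -0.556, 0.589]
force: [0.1, -0.3, -0.8]
finger_gap: 0.0549
```

```bash
python3 - <<'E'
from look import *
s=sensors.read_state(); tool(s)
E
```

```text
t 24.75 tcp [ 0.529  -0.3301  0.2495] jaw deg -18.151775665848582 appr [ 0.0287 -0.0372 -0.9989] gap 0.05494057990080311 F [ 0.0557 -0.3083 -0.7981]
```

Request:
servo_tool(
  slide=[
    [0,0,0],
    [-3.4,2.1,0],
    [-6.8,4.2,0],
    [-10.2,6.3,0],
    [-13.6,8.4,0],
  ],
  twist=[0,0,0,0,0],
)

```text
time_s: 25.25
tool_pos: [0.3907, -0.2443, 0.2471]
eef_rot: [-0.415, 0.414, -0.558, 0.588]
force: [0.2, -0.1, -0.4]
finger_gap: 0.055
```

```bash
python3 - <<'E'
from look import *
s=sensors.read_state(); tool(s)
E
```

```text
t 25.25 tcp [ 0.3907 -0.2443  0.2471] jaw deg -18.157070375494804 appr [ 0.0253 -0.0342 -0.9991] gap 0.05497289823983367 F [ 0.1627 -0.1378 -0.3985]
```

Request:
servo_tool(
  slide=[
    [0,0,-5],
    [0,0,-10],
    [0,0,-14],
    [0,0,-14],
    [0,0,-14],
  ],
  twist=[0,0,0,0,0],
)

```text
time_s: 25.75
tool_pos: [0.3896, -0.2433, 0.1063]
eef_rot: [-0.415, 0.415, -0.559, 0.586]
force: [0.9, -1.6, 1.3]
finger_gap: 0.0548
```

```bash
python3 - <<'E'
from look import *
s=sensors.read_state(); tool(s);print(s['qpos'])
E
```

```text
t 25.75 tcp [ 0.3896 -0.2433  0.1063] jaw deg -18.157777890556723 appr [ 0.0223 -0.0315 -0.9993] gap 0.05480716442887614 F [ 0.9279 -1.5608  1.2622]
[-0.7275  0.144  -0.4952  0.8939 -0.0087  1.1604]
```

Request:
servo_tool(
  slide=[
    [4,-2.5,0],
    [8,-5,0],
    [12,-7.5,0],
    [14.2,-9.1,0],
    [14.2,-9.1,0],
  ],
  twist=[0,0,0,0,0],
)

```text
time_s: 26.25
tool_pos: [0.5362, -0.338, 0.1089]
eef_rot: [-0.415, 0.414, -0.557, 0.589]
force: [-0.9, -0.0, 0.2]
finger_gap: 0.0553
```

Request:
servo_tool(
  slide=[
    [0,0,-2],
    [0,0,-4],
    [0,0,-5],
    [0,0,-5],
    [0,0,-5],
  ],
  twist=[0,0,0,0,0],
)

```text
time_s: 26.75
tool_pos: [0.5363, -0.3381, 0.0601]
eef_rot: [-0.415, 0.414, -0.556, 0.589]
force: [0.4, 0.2, 0.7]
finger_gap: 0.0553
```

```bash
python3 - <<'E'
from look import *
s=sensors.read_state(); tool(s)
w=vision.camera_info('wrist'); np.save('w13.npy',w['extrinsics']);snap('wrist','w13'); print(proj(w,(.532,-.334,.028)))
E
```

```text
t 26.75 tcp [ 0.5363 -0.3381  0.0601] jaw deg -18.147825936766164 appr [ 0.0283 -0.0364 -0.9989] gap 0.0552851208130842 F [0.3573 0.2206 0.7198]
[272.1188 250.8986]
```

View pics/w13.png

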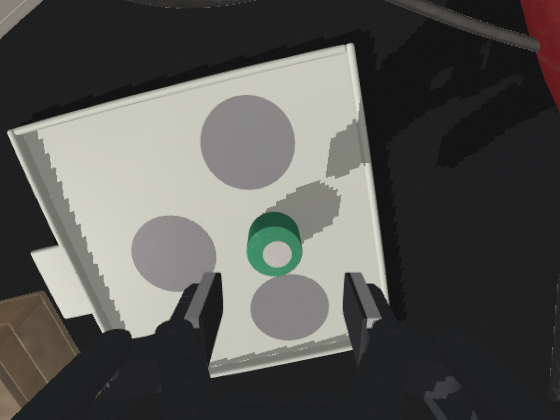

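Request:
servo_tool(
  slide=[
    [-0.3,0.4,-1],
    [-0.3,0.4,-3],
    [-0.3,0.4,-4.2],
    [-0.3,0.4,-4.7],
    [-0.3,0.4,-4.7],
  ],
  twist=[0,0,0,0,0],
)

```text
time_s: 27.3
tool_pos: [0.5331, -0.3338, 0.0125]
eef_rot: [-0.415, 0.414, -0.557, 0.589]
force: [0.3, -0.1, -0.5]
finger_gap: 0.0548
```

Request:
servo_tool(
  slide=[
    [0,0,0],
    [0,0,0],
    [0,0,0],
    [0,0,0],
    [0,0,0],
  ],
  twist=[0,0,0,0,0],
  claw=2,
)

```text
time_s: 27.8
tool_pos: [0.5337, -0.3344, 0.0135]
eef_rot: [-0.415, 0.414, -0.556, 0.589]
force: [-0.1, -0.5, 5.6]
finger_gap: 0.0283
```

Request:
servo_tool(
  slide=[
    [0,0,0.5],
    [0,0,2],
    [0,0,5],
    [0,0,8],
    [0,0,8],
  ],
  twist=[0,0,0,0,0],
)

```text
time_s: 28.3
tool_pos: [0.5361, -0.3362, 0.0982]
eef_rot: [-0.416, 0.413, -0.553, 0.592]
force: [1.1, -0.8, -0.0]
finger_gap: 0.0286
```

```bash
python3 - <<'E'
from look import *
s=sensors.read_state(); tool(s)
w=vision.camera_info('wrist'); snap('wrist','w14')
E
```

```text
t 28.3 tcp [ 0.5361 -0.3362  0.0982] jaw deg -18.13665704629143 appr [ 0.0349 -0.0418 -0.9985] gap 0.02856431965100156 F [ 1.1177 -0.8243 -0.03  ]
```

View pics/w14.png

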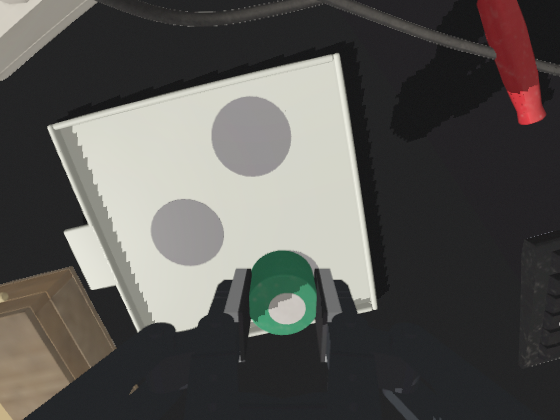

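Specimen held at (285,300), and the jar's mark is clear. Now I'll carry it to the fixture.

Request:
servo_tool(
  slide=[
    [0,2,5],
    [0,6,9],
    [0,10,9],
    [0,14,9],
    [0,14,9],
  ],
  twist=[0,0,0,0,0],
)

```text
time_s: 28.85
tool_pos: [0.534, -0.1907, 0.1854]
eef_rot: [-0.417, 0.415, -0.554, 0.589]
force: [0.2, 0.8, -1.8]
finger_gap: 0.0287
```

Request:
servo_tool(
  slide=[
    [0,4,0],
    [0,9,0],
    [0,14,0],
    [0,18,0],
    [0,18,0],
  ],
  twist=[0,0,0,0,0],
)

```text
time_s: 29.35
tool_pos: [0.5327, -0.0067, 0.1839]
eef_rot: [-0.418, 0.417, -0.554, 0.586]
force: [0.5, -0.6, -0.3]
finger_gap: 0.0287
```

Request:
servo_tool(
  slide=[
    [0,4,0],
    [0,9,0],
    [0,14,0],
    [0,18,0],
    [0,18,0],
  ],
  twist=[0,0,0,0,0],
)

```text
time_s: 29.85
tool_pos: [0.5324, 0.1765, 0.1826]
eef_rot: [-0.419, 0.419, -0.554, 0.585]
force: [0.8, -1.2, 0.7]
finger_gap: 0.0285
```

Request:
servo_tool(
  slide=[
    [0,4,0],
    [0,9,0],
    [0,14,0],
    [0,15.5,0],
    [0,15.5,0],
  ],
  twist=[0,0,0,0,0],
)

```text
time_s: 30.35
tool_pos: [0.5324, 0.3322, 0.181]
eef_rot: [-0.419, 0.42, -0.553, 0.584]
force: [0.5, -0.4, 0.1]
finger_gap: 0.0285
```

```bash
python3 - <<'E'
from look import *
s=sensors.read_state(); tool(s);print(s['qpos'])
w=vision.camera_info('wrist'); np.save('w15.npy',w['extrinsics']); snap('wrist','w15'); 
for a,b in [(0,0),(30,30),(30,-42),(-42,30),(14.5,14.5)]:
    x=.5293+(a*.952+b*.305)/1000;y=.3281+(-a*.305+b*.952)/1000; print(a,b,proj(w,(x,y,.015 if a!=14.5 else .008)))
E
```

```text
t 30.35 tcp [0.5324 0.3322 0.181 ] jaw deg -17.10959425660671 appr [ 0.0251 -0.036  -0.999 ] gap 0.028524790412938886 F [ 0.5361 -0.3668  0.0777]
[ 0.4508  0.43    0.0925  1.2264 -0.0434  2.3206]
0 0 [275.3113 193.7594]
30 30 [309.0647 161.5021]
30 -42 [306.3698 235.6779]
-42 30 [228.0098 161.3118]
14.5 14.5 [290.9497 176.5236]
```

View pics/w15.png

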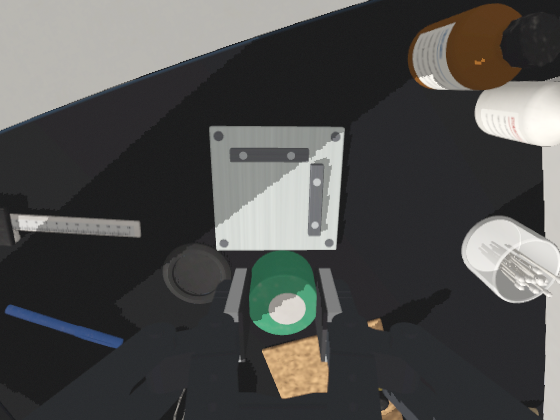

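Request:
servo_tool(
  slide=[
    [0,-0.2,-4],
    [0,-0.2,-8],
    [0,-0.2,-11],
    [0,-0.2,-12],
    [0,-0.2,-12],
  ],
  twist=[-0.01,-0.01,-0.01,-0.01,-0.01],
)

```text
time_s: 30.9
tool_pos: [0.5317, 0.3262, 0.0597]
eef_rot: [-0.414, 0.418, -0.556, 0.587]
force: [-0.1, -0.1, -0.6]
finger_gap: 0.0287
```

Request:
servo_tool(
  slide=[
    [0,0,-1.5],
    [0,0,-2.8],
    [0,0,-3.5],
    [0,0,-3.8],
    [0,0,-3.8],
  ],
  twist=[0,0,0,0,0],
)

```text
time_s: 31.4
tool_pos: [0.5317, 0.3262, 0.0218]
eef_rot: [-0.414, 0.418, -0.556, 0.587]
force: [-0.2, -0.4, -0.3]
finger_gap: 0.0286
```

```bash
python3 - <<'E'
from look import *
s=sensors.read_state(); tool(s)
w=vision.camera_info('wrist'); snap('wrist','w16')
P=np.array(s['tool_pos'])[:2]-[.5293,.3281]; print('fix frame mm',1000*(P@[.952,-.305]),1000*(P@[.305,.952]))
E
```

```text
t 31.4 tcp [0.5317 0.3262 0.0218] jaw deg -17.896990950076834 appr [ 0.021  -0.0391 -0.999 ] gap 0.02862885075264544 F [-0.2141 -0.4193 -0.3101]
fix frame mm 2.8956068794046255 -1.0801095417065816
```

View pics/w16.png

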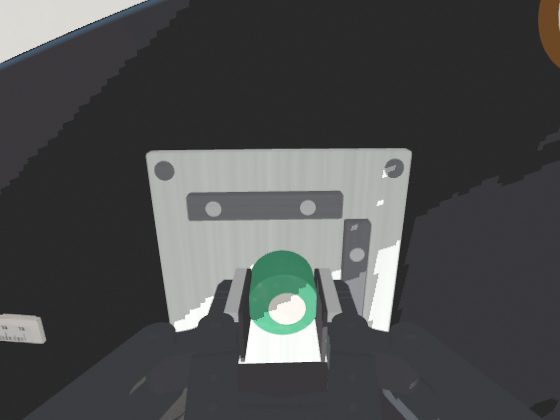

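Request:
servo_tool(
  slide=[
    [0,0,-0.15],
    [0,0,-0.28],
    [0.5,0.4,-0.28],
    [1,0.8,-0.28],
    [1.3,1,-0.28],
  ],
  twist=[0,0,0,0,0],
)

```text
time_s: 31.95
tool_pos: [0.5459, 0.3371, 0.0195]
eef_rot: [-0.414, 0.418, -0.556, 0.587]
force: [0.1, -0.5, 0.4]
finger_gap: 0.0286
```

Request:
servo_tool(
  slide=[
    [0,0,0],
    [0,0,0],
    [0,0,0],
    [0,0,0],
    [0,0,0],
  ],
  twist=[0,0,0,0,0],
)

```text
time_s: 32.45
tool_pos: [0.5458, 0.3369, 0.0195]
eef_rot: [-0.414, 0.418, -0.556, 0.587]
force: [0.4, 0.9, 0.4]
finger_gap: 0.0287
```

```bash
cat >> look.py <<'E'
def fx(s):
    P=np.array(s['tool_pos'])[:2]-[.5293,.3281];F=np.array(s['force']); print('fix mm',1000*(P@[.952,-.305]),1000*(P@[.305,.952]),'F fx',F[:2]@[.952,-.305],F[:2]@[.305,.952],F[2])
E
python3 - <<'E'
from look import *
s=sensors.read_state(); tool(s);fx(s)
snap('wrist','w17')
E
```

```text
t 32.45 tcp [0.5458 0.3369 0.0195] jaw deg -17.888105074044187 appr [ 0.0223 -0.0384 -0.999 ] gap 0.028682643201337822 F [0.3924 0.9386 0.4225]
fix mm 12.97152597896505 13.422038776696459 F fx 0.08725075845702954 1.013252280483855 0.42245706301132213
```

View pics/w17.png

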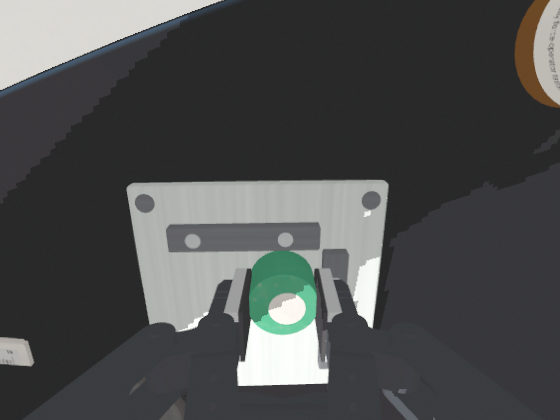

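Request:
servo_tool(
  slide=[
    [0,0,-0.05],
    [0,0,-0.1],
    [0,0,-0.13],
    [0,0,-0.13],
    [0,0,-0.13],
  ],
  twist=[0,0,0,0,0],
)

```text
time_s: 33.0
tool_pos: [0.5458, 0.337, 0.0182]
eef_rot: [-0.414, 0.418, -0.556, 0.587]
force: [0.3, 0.7, 0.0]
finger_gap: 0.0285
```

Request:
servo_tool(
  slide=[
    [0.05,0,0],
    [0.1,-0.03,0],
    [0.19,-0.06,0],
    [0.24,-0.08,0],
    [0.24,-0.08,0],
  ],
  twist=[0,0,0,0,0],
)

```text
time_s: 33.5
tool_pos: [0.5483, 0.3361, 0.0182]
eef_rot: [-0.414, 0.418, -0.556, 0.587]
force: [-0.4, -0.0, 0.6]
finger_gap: 0.029
```

```bash
python3 - <<'E'
from look import *
s=sensors.read_state(); tool(s);fx(s)
E
```

```text
t 33.5 tcp [0.5483 0.3361 0.0182] jaw deg -17.890069711306896 appr [ 0.0224 -0.0384 -0.999 ] gap 0.028959206727122423 F [-0.4128 -0.0377  0.6429]
fix mm 15.645324522279 13.439577859491378 F fx -0.38150443590284766 -0.1617498133838763 0.6428530706960865
```

Request:
servo_tool(
  slide=[
    [0.05,-0.02,0],
    [0.1,-0.03,0],
    [0.14,-0.05,0],
    [0.19,-0.06,0],
    [0.19,-0.06,0],
  ],
  twist=[0,0,0,0,0],
)

```text
time_s: 34.0
tool_pos: [0.5498, 0.3356, 0.0182]
eef_rot: [-0.414, 0.418, -0.556, 0.587]
force: [-1.8, 1.1, 1.1]
finger_gap: 0.0283
```

```bash
python3 - <<'E'
from look import *
s=sensors.read_state(); tool(s);fx(s)
snap('wrist','w18')
E
```

```text
t 34.0 tcp [0.5498 0.3356 0.0182] jaw deg -17.881210664871954 appr [ 0.0217 -0.0382 -0.999 ] gap 0.028310269241662984 F [-1.7962  1.1248  1.1029]
fix mm 17.266690963640656 13.407709330057164 F fx -2.053025423631137 0.5230232088858647 1.102884625231913
```

View pics/w18.png

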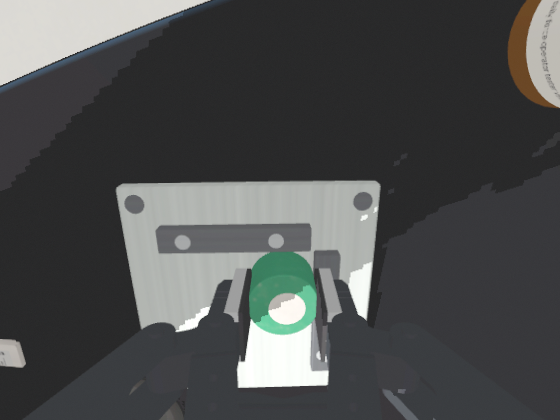

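Request:
servo_tool(
  slide=[
    [0.03,0.08,0],
    [0.05,0.15,0],
    [0.07,0.22,0],
    [0.09,0.29,0],
    [0.09,0.29,0],
  ],
  twist=[0,0,0,0,0],
)

```text
time_s: 34.55
tool_pos: [0.5503, 0.3373, 0.0181]
eef_rot: [-0.413, 0.418, -0.556, 0.588]
force: [-2.2, -5.4, 2.6]
finger_gap: 0.0283
```

```bash
python3 - <<'E'
from look import *
s=sensors.read_state(); tool(s);fx(s)
E
```

```text
t 34.55 tcp [0.5503 0.3373 0.0181] jaw deg -17.909961162547933 appr [ 0.0209 -0.0408 -0.999 ] gap 0.02830276011752069 F [-2.1915 -5.3547  2.6332]
fix mm 17.21848388888533 15.132143116695307 F fx -0.453157232900762 -5.76614312066079 2.6331704929773077
```

Request:
servo_tool(
  slide=[
    [0.05,0,0],
    [0.1,0,0],
    [0.15,0.01,0],
    [0.2,0.03,0],
    [0.2,0.03,0],
  ],
  twist=[0,0,0,0,0],
)

```text
time_s: 35.05
tool_pos: [0.5505, 0.3372, 0.0179]
eef_rot: [-0.412, 0.42, -0.556, 0.587]
force: [-6.6, -2.8, 5.5]
finger_gap: 0.0285
```

```bash
python3 - <<'E'
from look import *
s=sensors.read_state(); tool(s);fx(s)
E
```

```text
t 35.05 tcp [0.5505 0.3372 0.0179] jaw deg -17.88388050953327 appr [ 0.0177 -0.0417 -0.999 ] gap 0.02846149676892983 F [-6.6093 -2.7743  5.5304]
fix mm 17.42845508167221 15.113592763395658 F fx -5.445860531324008 -4.656970368934463 5.530392950846967
```

Both stops are felt at about 5 N each. Releasing.

Request:
servo_tool(
  slide=[
    [0,0,0],
    [0,0,0],
    [0,0,0],
    [0,0,0],
    [0,0,0],
  ],
  twist=[0,0,0,0,0],
  claw=4.5,
)

```text
time_s: 35.55
tool_pos: [0.5508, 0.3373, 0.018]
eef_rot: [-0.412, 0.419, -0.556, 0.587]
force: [0.3, -0.2, 1.0]
finger_gap: 0.0449
```

Request:
servo_tool(
  slide=[
    [0,0,1],
    [0,0,3],
    [0,0,6],
    [0,0,9],
    [0,0,9],
  ],
  twist=[0,0,0,0,0],
)

```text
time_s: 36.05
tool_pos: [0.5539, 0.3388, 0.114]
eef_rot: [-0.416, 0.416, -0.555, 0.588]
force: [-0.1, 0.6, 0.0]
finger_gap: 0.0452
```

```bash
python3 - <<'E'
from look import *
s=sensors.read_state(); tool(s);fx(s)
w=vision.camera_info('wrist'); np.save('w19.npy',w['extrinsics']); im=snap('wrist','w19'); print(proj(w,(.5475,.3375,.032)))
E
```

```text
t 36.05 tcp [0.5539 0.3388 0.114 ] jaw deg -17.898216887733632 appr [ 0.0267 -0.0374 -0.9989] gap 0.04519882490474353 F [-0.0854  0.6372  0.0389]
fix mm 20.180789731948398 17.73605619991122 F fx -0.2756245145014007 0.5806249262378821 0.038915856254489956
[271.2155 226.5148]
```

View pics/w19.png

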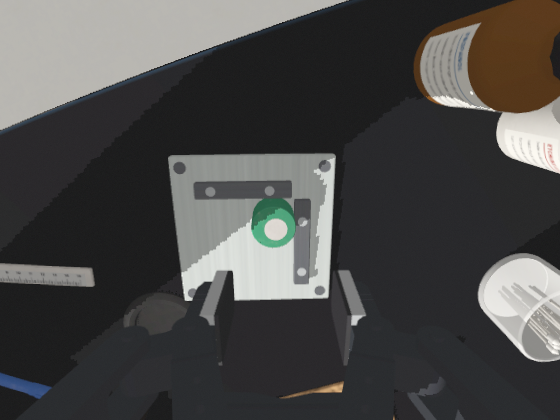

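```bash
python3 - <<'E'
from look import *
im=cv2.imread('pics/w19.png'); cv2.imwrite('pics/w19z.png',cv2.resize(im[145:300,165:345],None,fx=4.4,fy=3.8,interpolation=cv2.INTER_CUBIC))
w=vision.camera_info('wrist'); w['extrinsics']=np.load('w19.npy')
# expected base outline and top outline
import math
for z in(.008,.032):
    for d,n in[((15.5,0),'+x'),((0,15.5),'+y'),((-15.5,0),'-x'),((0,-15.5),'-y')]:
        a,b=14.5+d[0],14.5+d[1]; p=proj(w,(.5293+(a*.952+b*.305)/1000,.3281+(-a*.305+b*.952)/1000,z)); print(z,n,p)
E
```

```text
0.008 +x [291.5925 214.2377]
0.008 +y [270.7377 194.8432]
0.008 -x [250.4373 214.8958]
0.008 -y [271.3493 233.5017]
0.032 +x [293.7281 226.1422]
0.032 +y [270.9229 205.1794]
0.032 -x [248.7152 226.9066]
0.032 -y [271.5885 246.9273]
```

View pics/w19z.png

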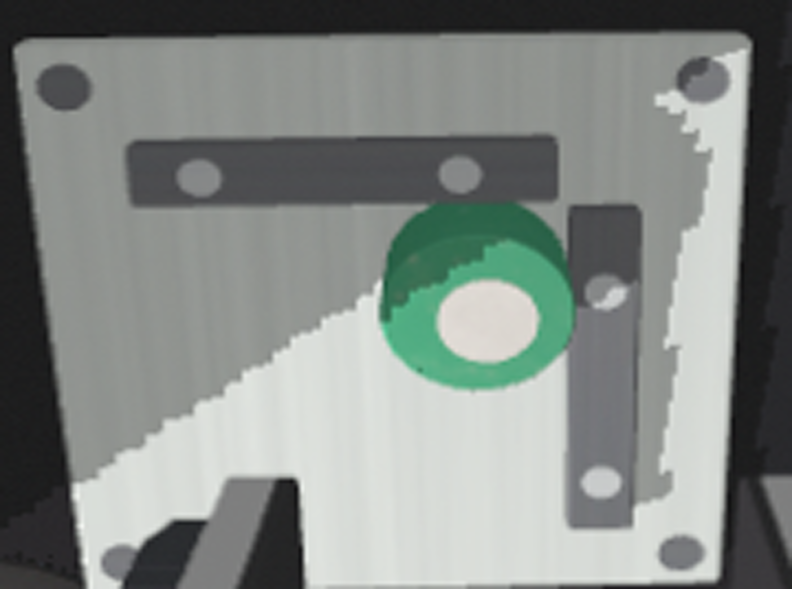

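Request:
servo_tool(
  slide=[
    [0,0,4],
    [0,0,8],
    [-0.6,0,8],
    [-0.6,0,8],
    [-0.6,0,8],
  ],
  twist=[0.14,0.28,0.42,0.56,0.7],
)

```text
time_s: 36.6
tool_pos: [0.5465, 0.3382, 0.1915]
eef_rot: [0.592, -0.584, 0.377, -0.408]
force: [-0.0, 0.6, -0.3]
finger_gap: 0.0448
```

Request:
servo_tool(
  slide=[
    [0,0,0],
    [0,0,0],
    [0,0,0],
    [0,0,0],
    [0,0,0],
  ],
  twist=[0.14,0.28,0.42,0.56,0.7],
)

```text
time_s: 37.1
tool_pos: [0.5459, 0.338, 0.1906]
eef_rot: [0.696, -0.678, 0.153, -0.178]
force: [-0.6, -0.2, -0.2]
finger_gap: 0.0452
```

Request:
servo_tool(
  slide=[
    [0,0,0],
    [0,0,0],
    [0,0,0],
    [0,0,0],
    [0,0,0],
  ],
  twist=[0.14,0.28,0.42,0.56,0.7],
)

```text
time_s: 37.6
tool_pos: [0.5454, 0.3377, 0.1896]
eef_rot: [0.715, -0.69, -0.091, 0.074]
force: [-0.2, -0.6, -0.0]
finger_gap: 0.0449
```

```bash
python3 - <<'E'
from look import *
s=sensors.read_state(); tool(s);print(s['qpos'])
w=vision.camera_info('wrist'); np.save('w20.npy',w['extrinsics']); im=snap('wrist','w20'); u,v=proj(w,(.5475,.3375,.02)).astype(int);print(u,v)
for z in(.008,.032):
    for d,n in[((15.5,0),'+x'),((0,15.5),'+y'),((-15.5,0),'-x'),((0,-15.5),'-y')]:
        a,b=14.5+d[0],14.5+d[1]; p=proj(w,(.5293+(a*.952+b*.305)/1000,.3281+(-a*.305+b*.952)/1000,z)); print(z,n,((p-[u-60,v-50])*6).astype(int))
cv2.imwrite('pics/w20z.png',cv2.resize(cv2.imread('pics/w20.png')[v-50:v+50,u-60:u+60],None,fx=6,fy=6,interpolation=cv2.INTER_CUBIC))
E
```

```text
t 37.6 tcp [0.5454 0.3377 0.1896] jaw deg 103.41969368892393 appr [ 0.0185  0.038  -0.9991] gap 0.044948289078073064 F [-0.2261 -0.6082 -0.0169]
[0.4165 0.4271 0.1093 1.2207 0.0272 0.1832]
274 189
0.008 +x [313 360]
0.008 +y [445 328]
0.008 -x [412 198]
0.008 -y [277 232]
0.032 +x [311 408]
0.032 +y [452 374]
0.032 -x [418 236]
0.032 -y [273 272]
```

View pics/w20z.png

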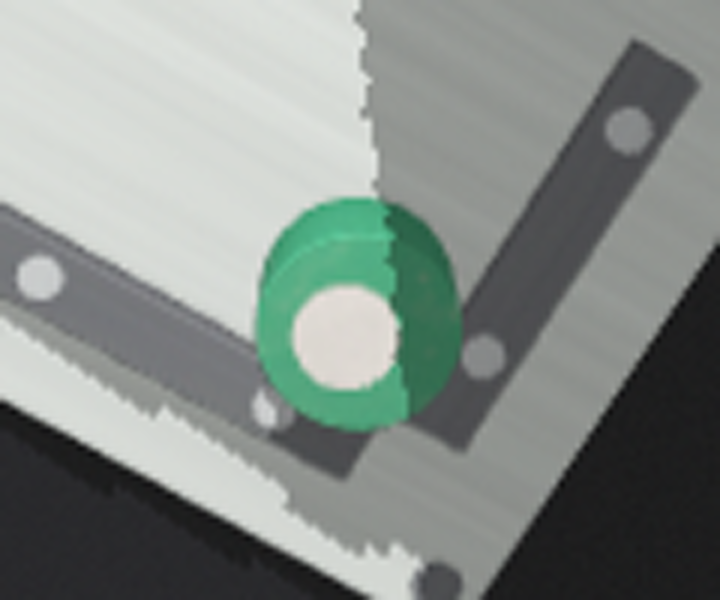

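```bash
python3 - <<'E'
from look import *
w=vision.camera_info('wrist'); w['extrinsics']=np.load('w20.npy')
f=lambda a,b,z:((proj(w,(.5293+(a*.952+b*.305)/1000,.3281+(-a*.305+b*.952)/1000,z))-[214,139])*6).round(0)
print('xbar',f(30,-42,.015),f(30,28,.015),f(38,28,.015),'ybar',f(-42,30,.015),f(28,30,.015),f(28,38,.015),f(-42,38,.015))
print('top centre',f(14.5,14.5,.032))
E
```

```text
xbar [ -6. 196.] [386. 415.] [360. 455.] ybar [643.  32.] [403. 411.] [446. 435.] [686.  59.]
top centre [364. 324.]
```

The specimen sits against both bars, within measuring accuracy, and flat. Now I'll put the bottle back first, starting with a look at it.

Request:
servo_tool(
  slide=[
    [0.4,-4.5,0],
    [0.8,-9,0],
    [1.2,-13.5,0],
    [1.6,-18,0],
    [1.8,-21.7,0],
  ],
  twist=[-0.11,-0.22,-0.33,-0.33,-0.33],
  claw=7,
)

```text
time_s: 38.15
tool_pos: [0.5631, 0.1184, 0.1891]
eef_rot: [0.717, -0.695, 0.024, -0.043]
force: [0.1, 0.6, -0.1]
finger_gap: 0.0705
```

Request:
servo_tool(
  slide=[
    [0,0,-2],
    [0,0,-6],
    [0,0,-7],
    [0,0,-7],
    [0,0,-7],
  ],
  twist=[0,0,0,0,0],
)

```text
time_s: 38.65
tool_pos: [0.5635, 0.1188, 0.1199]
eef_rot: [0.717, -0.695, 0.024, -0.043]
force: [1.0, 0.1, 0.3]
finger_gap: 0.0702
```

```bash
python3 - <<'E'
from look import *
s=sensors.read_state(); tool(s)
w=vision.camera_info('wrist'); np.save('w21.npy',w['extrinsics']);snap('wrist','w21'); print(proj(w,(.565,.1205,.087)),proj(w,(.565,.1205,.05)))
E
```

```text
t 38.65 tcp [0.5635 0.1188 0.1199] jaw deg 84.580986713829 appr [ 0.0295  0.0296 -0.9991] gap 0.07020127169371736 F [1.003  0.1108 0.2732]
[282.552  256.5913] [280.6424 230.8146]
```

View pics/w21.png

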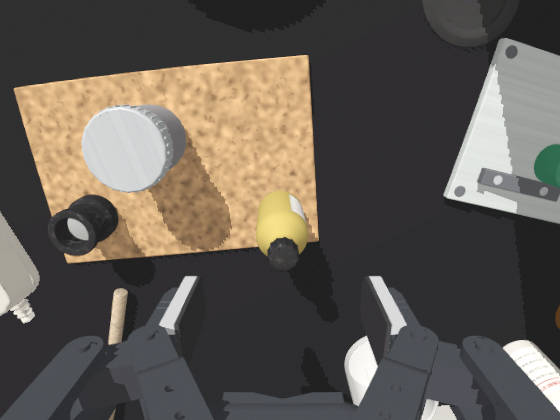

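Request:
servo_tool(
  slide=[
    [0.1,0.2,-3],
    [0.1,0.2,-6],
    [0.1,0.2,-9],
    [0.1,0.2,-10.1],
    [0.1,0.2,-10.1],
  ],
  twist=[0,0,0,0,0],
)

```text
time_s: 39.2
tool_pos: [0.5645, 0.1212, 0.0191]
eef_rot: [0.717, -0.695, 0.024, -0.043]
force: [0.2, -0.4, 1.0]
finger_gap: 0.0698
```

Request:
servo_tool(
  slide=[
    [0,0,0],
    [0,0,0],
    [0,0,0],
    [0,0,0],
    [0,0,0],
  ],
  twist=[0,0,0,0,0],
  claw=2,
)

```text
time_s: 39.7
tool_pos: [0.5662, 0.121, 0.0214]
eef_rot: [0.717, -0.695, 0.022, -0.045]
force: [-0.9, -0.5, 6.0]
finger_gap: 0.0326
```

Request:
servo_tool(
  slide=[
    [0,0,1],
    [0,0,4],
    [0,0,9],
    [0,0,14],
    [0,0,17],
  ],
  twist=[0,0,0,0,0],
)

```text
time_s: 40.2
tool_pos: [0.5678, 0.1212, 0.1973]
eef_rot: [0.717, -0.695, 0.02, -0.047]
force: [1.7, 0.5, -0.8]
finger_gap: 0.0329
```

```bash
python3 - <<'E'
from look import *
s=sensors.read_state(); tool(s)
w=vision.camera_info('wrist'); snap('wrist','w22')
E
```

```text
t 40.2 tcp [0.5678 0.1212 0.1973] jaw deg 84.6226865835571 appr [ 0.0399  0.0298 -0.9988] gap 0.03293030867076759 F [ 1.6747  0.5018 -0.8057]
```

View pics/w22.png

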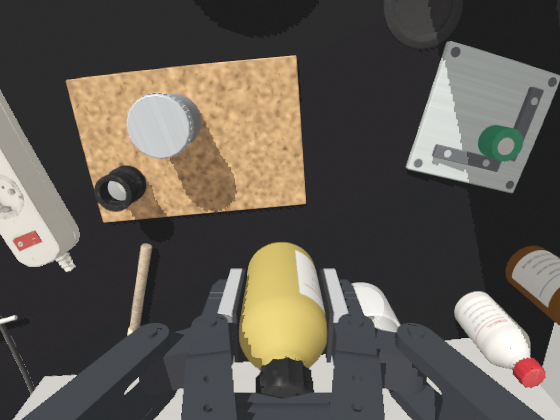

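Request:
servo_tool(
  slide=[
    [-1,-4.5,0],
    [-2,-9,0],
    [-3,-13.5,0],
    [-4,-18,0],
    [-5,-22.5,0],
  ],
  twist=[0,0,0,0,0],
)

```text
time_s: 40.75
tool_pos: [0.5194, -0.1052, 0.2029]
eef_rot: [0.717, -0.695, 0.017, -0.05]
force: [0.9, -1.0, -0.2]
finger_gap: 0.033
```

Request:
servo_tool(
  slide=[
    [-1,-4.5,0],
    [-2,-9,0],
    [-3,-13.5,0],
    [-4,-18,0],
    [-4.8,-22.4,0],
  ],
  twist=[0,0,0,0,0],
)

```text
time_s: 41.25
tool_pos: [0.4706, -0.3312, 0.2042]
eef_rot: [0.717, -0.695, 0.016, -0.05]
force: [1.3, 0.1, -0.5]
finger_gap: 0.033
```

Request:
servo_tool(
  slide=[
    [0,0,-3],
    [0,0,-7],
    [0,0,-11],
    [0,0,-13],
    [0,0,-13],
  ],
  twist=[0,0,0,0,0],
)

```text
time_s: 41.75
tool_pos: [0.4686, -0.3294, 0.0716]
eef_rot: [0.718, -0.694, 0.018, -0.049]
force: [0.1, 0.4, -0.0]
finger_gap: 0.0327
```

```bash
python3 - <<'E'
from look import *
s=sensors.read_state(); tool(s)
w=vision.camera_info('wrist'); np.save('w23.npy',w['extrinsics']);snap('wrist','w23');print(proj(w,(.4695,-.3275,.004)))
E
```

```text
t 41.75 tcp [ 0.4686 -0.3294  0.0716] jaw deg 84.61832127183335 appr [ 0.0451  0.0327 -0.9984] gap 0.03274934324695858 F [ 0.1439  0.4497 -0.0057]
[280.4049 229.7277]
```

View pics/w23.png

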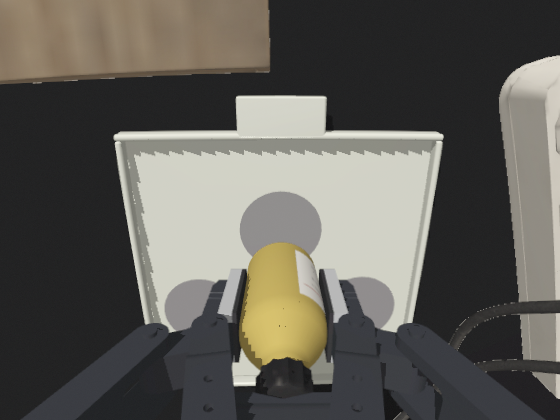

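Request:
servo_tool(
  slide=[
    [0.1,0.15,-2],
    [0.1,0.15,-3.5],
    [0.1,0.15,-4.5],
    [0.1,0.15,-4.9],
    [0.1,0.15,-4.9],
  ],
  twist=[0,0,0,0,0],
)

```text
time_s: 42.3
tool_pos: [0.4713, -0.3293, 0.0254]
eef_rot: [0.717, -0.695, 0.017, -0.05]
force: [0.1, -0.5, -0.9]
finger_gap: 0.0327
```

```bash
python3 - <<'E'
from look import *
s=sensors.read_state(); tool(s)
w=vision.camera_info('wrist'); np.save('w24.npy',w['extrinsics']);snap('wrist','w24');print(proj(w,(.4695,-.3275,.004)))
E
```

```text
t 42.3 tcp [ 0.4713 -0.3293  0.0254] jaw deg 84.6376737406461 appr [ 0.0483  0.0296 -0.9984] gap 0.03269015781263463 F [ 0.0985 -0.5078 -0.9144]
[282.7445 260.2512]
```

View pics/w24.png

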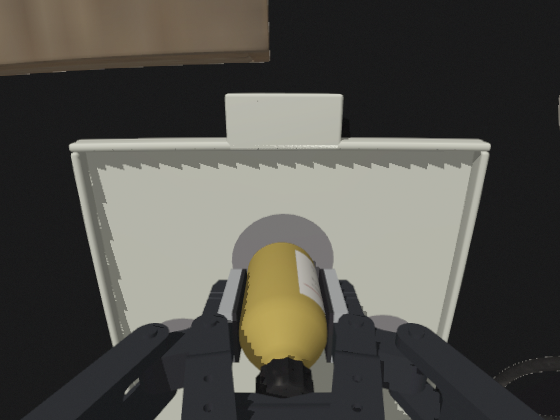

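```bash
python3 - <<'E'
from look import *
w=vision.camera_info('wrist'); w['extrinsics']=np.load('w24.npy')
for z in(.006,.008,.010): print(z,on(w,(282.5,243),z)+[.017,-.0017,0])
# mark edges
for uv in [(282.5,214),(233,262),(333,262)]: print(on(w,uv,.004))
E
```

```text
0.006 [ 0.4756 -0.3284  0.006 ]
0.008 [ 0.4746 -0.3283  0.008 ]
0.01 [ 0.4736 -0.3283  0.01  ]
[ 0.4438 -0.3252  0.004 ]
[ 0.4676 -0.3533  0.004 ]
[ 0.4736 -0.3013  0.004 ]
```

Request:
servo_tool(
  slide=[
    [-0.25,0.1,-0.1],
    [-0.25,0.1,-0.2],
    [-0.25,0.1,-0.3],
    [-0.25,0.1,-0.35],
    [-0.25,0.1,-0.35],
  ],
  twist=[0,0,0,0,0],
)

```text
time_s: 42.85
tool_pos: [0.4689, -0.3284, 0.0221]
eef_rot: [0.717, -0.695, 0.017, -0.05]
force: [-0.4, 0.5, 0.0]
finger_gap: 0.0329
```

```bash
python3 - <<'E'
from look import *
s=sensors.read_state(); tool(s)
E
```

```text
t 42.85 tcp [ 0.4689 -0.3284  0.0221] jaw deg 84.63926693340036 appr [ 0.0485  0.0294 -0.9984] gap 0.0329465231828232 F [-0.4427  0.5245  0.0024]
```

Lower a little more until contact is felt, then release.

Request:
servo_tool(
  slide=[
    [0,0,-0.05],
    [0,0,-0.1],
    [0,0,-0.15],
    [0,0,-0.15],
    [0,0,-0.15],
  ],
  twist=[0,0,0,0,0],
)

```text
time_s: 43.35
tool_pos: [0.469, -0.3284, 0.0214]
eef_rot: [0.717, -0.695, 0.016, -0.05]
force: [-1.2, 0.8, 6.0]
finger_gap: 0.0329
```

Request:
servo_tool(
  slide=[
    [0,0,0],
    [0,0,0],
    [0,0,0],
    [0,0,0],
    [0,0,0],
  ],
  twist=[0,0,0,0,0],
  claw=5.5,
)

```text
time_s: 43.85
tool_pos: [0.469, -0.3284, 0.0213]
eef_rot: [0.717, -0.695, 0.017, -0.05]
force: [1.0, -0.2, 0.5]
finger_gap: 0.055
```

Request:
servo_tool(
  slide=[
    [0,0,2],
    [0,0,5],
    [0,0,9],
    [0,0,13],
    [0,0,13],
  ],
  twist=[0,0,0,0,0],
)

```text
time_s: 44.35
tool_pos: [0.4717, -0.331, 0.1574]
eef_rot: [0.715, -0.697, 0.014, -0.053]
force: [0.5, -0.5, -0.0]
finger_gap: 0.0548
```

```bash
python3 - <<'E'
from look import *
s=sensors.read_state(); tool(s)
w=vision.camera_info('wrist'); np.save('w25.npy',w['extrinsics']);snap('wrist','w25');print(proj(w,(.470,-.3273,.087)),proj(w,(.470,-.3273,.004)))
E
```

```text
t 44.35 tcp [ 0.4717 -0.331   0.1574] jaw deg 84.65896577244469 appr [ 0.0563  0.022  -0.9982] gap 0.05480866693715752 F [ 0.4674 -0.4716 -0.0173]
[283.7632 222.8013] [280.7271 185.5663]
```

View pics/w25.png

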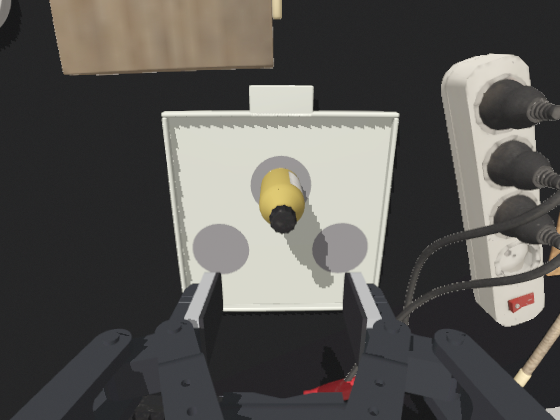

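The bottle is back on its mark: cap at (283,220), mark centre near (281,185). Jar next.

Request:
servo_tool(
  slide=[
    [0,3.5,3],
    [0.5,7,3],
    [1,10.5,3],
    [1.5,14,3],
    [2,17.5,3],
  ],
  twist=[0.14,0.28,0.42,0.56,0.7],
  claw=7.5,
)

```text
time_s: 44.9
tool_pos: [0.49, -0.1534, 0.1832]
eef_rot: [0.69, -0.658, -0.226, 0.199]
force: [0.1, 0.2, 0.3]
finger_gap: 0.0751
```

Request:
servo_tool(
  slide=[
    [0,4,0],
    [0.5,8,0],
    [1,12,0],
    [1,16,0],
    [1,19,0],
  ],
  twist=[0.14,0.28,0.42,0.56,0.7],
)

```text
time_s: 45.4
tool_pos: [0.4988, 0.0388, 0.1817]
eef_rot: [0.579, -0.538, -0.439, 0.426]
force: [0.8, -0.2, -0.6]
finger_gap: 0.0748
```

Request:
servo_tool(
  slide=[
    [0,0,0],
    [0,0,-2],
    [0,0,-4],
    [0,0,-6],
    [0,0,-6],
  ],
  twist=[0.14,0.16,0.16,0.16,0.16],
)

```text
time_s: 45.9
tool_pos: [0.4958, 0.0392, 0.118]
eef_rot: [0.545, -0.5, -0.479, 0.473]
force: [-0.0, 0.4, -0.1]
finger_gap: 0.075
```

```bash
python3 - <<'E'
from look import *
s=sensors.read_state(); tool(s);print(s['qpos'])
w=vision.camera_info('wrist'); np.save('w26.npy',w['extrinsics']);snap('wrist','w26');print(proj(w,(.502,.034,.06)))
E
```

```text
t 45.9 tcp [0.4958 0.0392 0.118 ] jaw deg 174.7427077689217 appr [-0.0364  0.0538 -0.9979] gap 0.07503425799962023 F [-0.04    0.3765 -0.1238]
[-0.1129  0.2596 -0.3163  1.0372  0.0494 -1.592 ]
[266.613  225.0951]
```

View pics/w26.png

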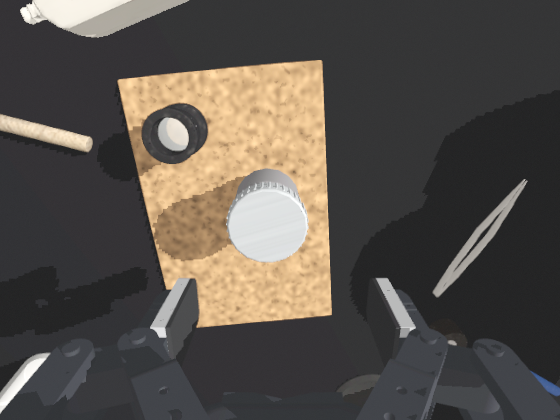

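Request:
servo_tool(
  slide=[
    [0.6,-0.6,-2],
    [0.6,-0.6,-5],
    [0.6,-0.6,-8],
    [0.6,-0.6,-9.8],
    [0.6,-0.6,-9.8],
  ],
  twist=[0,0,0,0,0],
)

```text
time_s: 46.45
tool_pos: [0.501, 0.0332, 0.0199]
eef_rot: [0.546, -0.499, -0.479, 0.473]
force: [0.7, 0.3, -0.0]
finger_gap: 0.0749
```

```bash
python3 - <<'E'
from look import *
s=sensors.read_state(); tool(s)
E
```

```text
t 46.45 tcp [0.501  0.0332 0.0199] jaw deg 174.72323059534074 appr [-0.0384  0.0542 -0.9978] gap 0.07489991577418878 F [ 0.6692  0.2514 -0.0355]
```

Request:
servo_tool(
  slide=[
    [0,0,0],
    [0,0,0],
    [0,0,0],
    [0,0,0],
    [0,0,0],
  ],
  twist=[0,0,0,0,0],
  claw=4,
)

```text
time_s: 46.95
tool_pos: [0.5025, 0.033, 0.0217]
eef_rot: [0.545, -0.5, -0.48, 0.472]
force: [-1.6, 0.2, 6.5]
finger_gap: 0.0468
```

Request:
servo_tool(
  slide=[
    [0,0,1],
    [0,0,4],
    [0,0,9],
    [0,0,14],
    [0,0,17],
  ],
  twist=[0,0,0,0,0],
)

```text
time_s: 47.45
tool_pos: [0.5036, 0.0329, 0.1965]
eef_rot: [0.543, -0.501, -0.481, 0.471]
force: [0.8, -0.1, -0.1]
finger_gap: 0.0467
```

```bash
python3 - <<'E'
from look import *
s=sensors.read_state(); tool(s)
w=vision.camera_info('wrist'); snap('wrist','w27')
E
```

```text
t 47.45 tcp [0.5036 0.0329 0.1965] jaw deg 174.73000353514465 appr [-0.03    0.0531 -0.9981] gap 0.046664973676227656 F [ 0.8115 -0.1329 -0.0628]
```

View pics/w27.png

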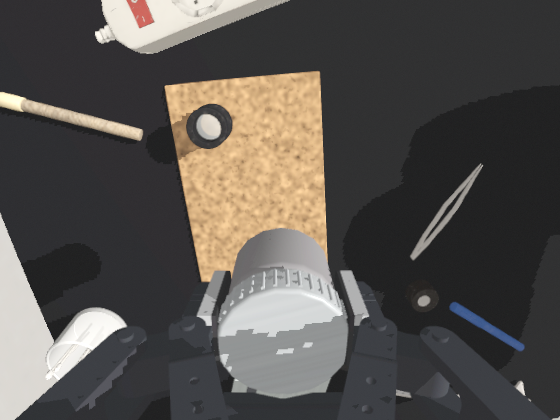

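Request:
servo_tool(
  slide=[
    [0.3,-4,0],
    [0.6,-8.5,0],
    [0.9,-13,0],
    [1.2,-17.5,0],
    [1.3,-22,0],
  ],
  twist=[0,0,0,0,0],
)

```text
time_s: 48.0
tool_pos: [0.5185, -0.1889, 0.2011]
eef_rot: [0.541, -0.503, -0.483, 0.47]
force: [0.3, 0.9, -0.9]
finger_gap: 0.047
```

Request:
servo_tool(
  slide=[
    [0.3,-4.5,0],
    [0.6,-9,0],
    [0.9,-13.5,0],
    [1.1,-18,0],
    [1.1,-20,0],
  ],
  twist=[0,0,0,0,0],
)

```text
time_s: 48.5
tool_pos: [0.5289, -0.3929, 0.2008]
eef_rot: [0.542, -0.504, -0.482, 0.469]
force: [0.5, 0.3, -1.0]
finger_gap: 0.0468
```

Request:
servo_tool(
  slide=[
    [0,0,-3],
    [0,0,-7],
    [0,0,-11],
    [0,0,-13],
    [0,0,-13],
  ],
  twist=[0,0,0,0,0],
)

```text
time_s: 49.0
tool_pos: [0.5266, -0.3908, 0.067]
eef_rot: [0.545, -0.502, -0.481, 0.469]
force: [-0.1, 0.8, -1.7]
finger_gap: 0.047
```

```bash
python3 - <<'E'
from look import *
s=sensors.read_state(); tool(s)
w=vision.camera_info('wrist'); np.save('w28.npy',w['extrinsics']);snap('wrist','w28');print(proj(w,(.527,-.3885,.004)))
E
```

```text
t 49.0 tcp [ 0.5266 -0.3908  0.067 ] jaw deg 174.5746929779291 appr [-0.0284  0.0564 -0.998 ] gap 0.04702275141735428 F [-0.1341  0.8116 -1.7235]
[277.819  231.5638]
```

View pics/w28.png

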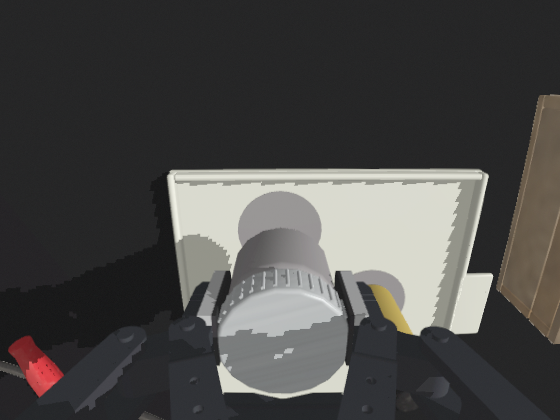

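Request:
servo_tool(
  slide=[
    [0.1,0.2,-1.5],
    [0.1,0.2,-3],
    [0.1,0.2,-3.8],
    [0.1,0.2,-4.1],
    [0.1,0.2,-4.1],
  ],
  twist=[0,0,0,0,0],
)

```text
time_s: 49.55
tool_pos: [0.5291, -0.39, 0.0287]
eef_rot: [0.543, -0.503, -0.481, 0.469]
force: [0.2, 0.5, -0.4]
finger_gap: 0.0468
```

```bash
python3 - <<'E'
from look import *
s=sensors.read_state(); tool(s)
w=vision.camera_info('wrist'); np.save('w29.npy',w['extrinsics']);snap('wrist','w29');print(proj(w,(.527,-.3885,.004)))
E
```

```text
t 49.55 tcp [ 0.5291 -0.39    0.0287] jaw deg 174.58220370660675 appr [-0.0254  0.0535 -0.9982] gap 0.046800847026686763 F [ 0.1671  0.4505 -0.3686]
[283.9137 259.6204]
```

View pics/w29.png

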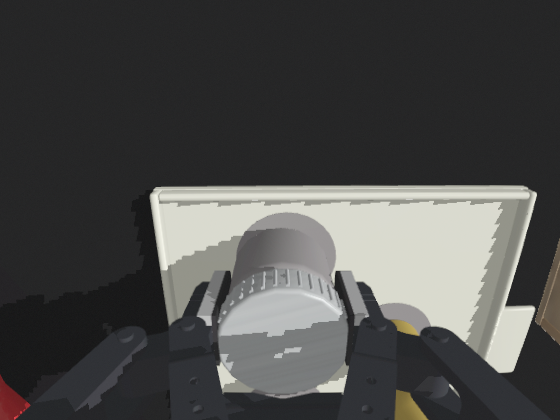

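```bash
python3 - <<'E'
from look import *
w=vision.camera_info('wrist'); w['extrinsics']=np.load('w29.npy')
for z in(.0085,.010): print(z,on(w,(283,229.5),z)+[.0023,.024,0])
e=[on(w,uv,.004) for uv in [(286.5,213),(237,258),(336,258)]];print(e, e[0]+[.0025,.026,0])
E
```

```text
0.0085 [ 0.5281 -0.384   0.0085]
0.01 [ 0.5281 -0.3847  0.01  ]
[array([ 0.5232, -0.4149,  0.004 ]), array([ 0.5516, -0.3922,  0.004 ]), array([ 0.4992, -0.3863,  0.004 ])] [ 0.5257 -0.3889  0.004 ]
```

Request:
servo_tool(
  slide=[
    [-0.1,0,-0.3],
    [-0.1,0,-0.5],
    [-0.1,0,-0.65],
    [-0.1,0,-0.65],
    [-0.1,0,-0.65],
  ],
  twist=[0,0,0,0,0],
)

```text
time_s: 50.1
tool_pos: [0.5282, -0.3902, 0.0227]
eef_rot: [0.543, -0.503, -0.482, 0.469]
force: [-1.1, 0.4, -1.9]
finger_gap: 0.0471
```

```bash
python3 - <<'E'
from look import *
s=sensors.read_state(); tool(s)
E
```

```text
t 50.1 tcp [ 0.5282 -0.3902  0.0227] jaw deg 174.57850854770982 appr [-0.0249  0.0531 -0.9983] gap 0.04713376259666136 F [-1.1022  0.4333 -1.864 ]
```

Request:
servo_tool(
  slide=[
    [0,0,-0.05],
    [0,0,-0.1],
    [0,0,-0.15],
    [0,0,-0.15],
    [0,0,-0.15],
  ],
  twist=[0,0,0,0,0],
)

```text
time_s: 50.6
tool_pos: [0.5283, -0.3902, 0.0215]
eef_rot: [0.543, -0.503, -0.481, 0.469]
force: [-0.1, 0.6, 2.6]
finger_gap: 0.0471
```

Request:
servo_tool(
  slide=[
    [0,0,0],
    [0,0,0],
    [0,0,0],
    [0,0,0],
    [0,0,0],
  ],
  twist=[0,0,0,0,0],
  claw=7.2,
)

```text
time_s: 51.1
tool_pos: [0.5282, -0.3902, 0.0214]
eef_rot: [0.543, -0.503, -0.481, 0.469]
force: [-0.4, -0.5, -0.4]
finger_gap: 0.0724
```

Request:
servo_tool(
  slide=[
    [0,0,2],
    [0,0,5],
    [0,0,9],
    [0,0,14],
    [0,0,16],
  ],
  twist=[0,0,0,0,0],
)

```text
time_s: 51.6
tool_pos: [0.5297, -0.3915, 0.1869]
eef_rot: [0.54, -0.506, -0.482, 0.469]
force: [0.6, -1.9, 0.6]
finger_gap: 0.0721
```

```bash
python3 - <<'E'
from look import *
s=sensors.read_state(); tool(s)
w=vision.camera_info('wrist'); np.save('w30.npy',w['extrinsics']);snap('wrist','w30');print(proj(w,(.527,-.3885,.06)))
E
```

```text
t 51.6 tcp [ 0.5297 -0.3915  0.1869] jaw deg 174.5761740594792 appr [-0.0197  0.0482 -0.9986] gap 0.07207367552024717 F [ 0.6008 -1.9353  0.5777]
[281.5108 200.11  ]
```

View pics/w30.png

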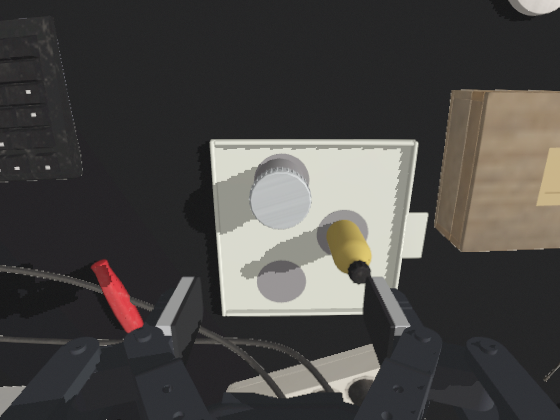

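Jar is back on its mark: lid at (281,200), as predicted. Last item: the loupe.

Request:
servo_tool(
  slide=[
    [0.3,4,0],
    [0.6,8.5,0],
    [0.9,13,0],
    [1.2,17.5,0],
    [1.3,21,0],
  ],
  twist=[0,0,0,0,0],
  claw=6.5,
)

```text
time_s: 52.15
tool_pos: [0.543, -0.1796, 0.1888]
eef_rot: [0.539, -0.506, -0.482, 0.469]
force: [0.4, -0.2, 0.7]
finger_gap: 0.0646
```

Request:
servo_tool(
  slide=[
    [0.3,4,0],
    [0.6,8.5,0],
    [0.9,13,0],
    [1.1,15.5,0],
    [1.1,15.5,0],
  ],
  twist=[0,0,0,0,0],
)

```text
time_s: 52.65
tool_pos: [0.5536, -0.0213, 0.1887]
eef_rot: [0.538, -0.505, -0.484, 0.47]
force: [0.3, -0.8, 0.1]
finger_gap: 0.0653
```

Request:
servo_tool(
  slide=[
    [0,0,-3],
    [0,0,-7],
    [0,0,-10],
    [0,0,-10],
    [0,0,-10],
  ],
  twist=[0,0,0,0,0],
)

```text
time_s: 53.15
tool_pos: [0.5533, -0.0219, 0.0888]
eef_rot: [0.539, -0.505, -0.483, 0.471]
force: [-0.7, 0.3, 0.7]
finger_gap: 0.0649
```

```bash
python3 - <<'E'
from look import *
s=sensors.read_state(); tool(s)
w=vision.camera_info('wrist'); np.save('w31.npy',w['extrinsics']);snap('wrist','w31');print(proj(w,(.5547,-.0223,.042)))
E
```

```text
t 53.15 tcp [ 0.5533 -0.0219  0.0888] jaw deg 174.85232339053132 appr [-0.0194  0.0473 -0.9987] gap 0.0648706423141289 F [-0.6731  0.2686  0.7138]
[277.1102 239.6336]
```

View pics/w31.png

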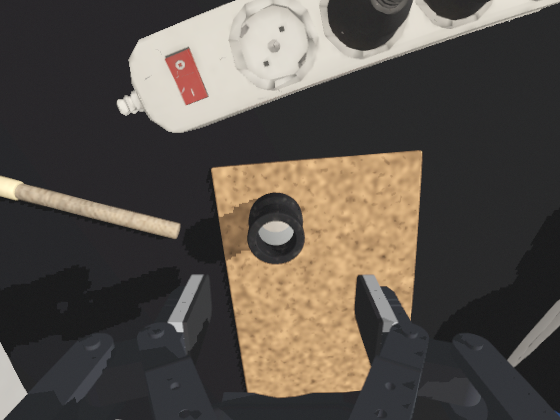

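Request:
servo_tool(
  slide=[
    [0.2,-0.2,-2],
    [0.2,-0.2,-4.5],
    [0.2,-0.2,-6.8],
    [0.2,-0.2,-7.6],
    [0.2,-0.2,-7.6],
  ],
  twist=[0,0,0,0,0],
)

```text
time_s: 53.7
tool_pos: [0.5567, -0.0244, 0.0144]
eef_rot: [0.538, -0.506, -0.484, 0.47]
force: [-0.4, 0.2, 0.3]
finger_gap: 0.0652
```

Request:
servo_tool(
  slide=[
    [0,0,0],
    [0,0,0],
    [0,0,0],
    [0,0,0],
    [0,0,0],
  ],
  twist=[0,0,0,0,0],
  claw=2.5,
)

```text
time_s: 54.2
tool_pos: [0.558, -0.0247, 0.0166]
eef_rot: [0.537, -0.507, -0.484, 0.469]
force: [-1.1, 0.1, 6.2]
finger_gap: 0.0324
```

Request:
servo_tool(
  slide=[
    [0,0,1],
    [0,0,4],
    [0,0,9],
    [0,0,14],
    [0,0,16],
  ],
  twist=[0,0,0,0,0],
)

```text
time_s: 54.7
tool_pos: [0.5606, -0.0251, 0.1834]
eef_rot: [0.535, -0.509, -0.486, 0.468]
force: [0.8, -1.2, -0.9]
finger_gap: 0.0323
```

```bash
python3 - <<'E'
from look import *
s=sensors.read_state(); tool(s)
w=vision.camera_info('wrist'); np.save('w32.npy',w['extrinsics']);snap('wrist','w32')
E
```

```text
t 54.7 tcp [ 0.5606 -0.0251  0.1834] jaw deg 174.85197525652623 appr [-0.0047  0.0441 -0.999 ] gap 0.032276116147879196 F [ 0.7561 -1.1608 -0.9313]
```

View pics/w32.png

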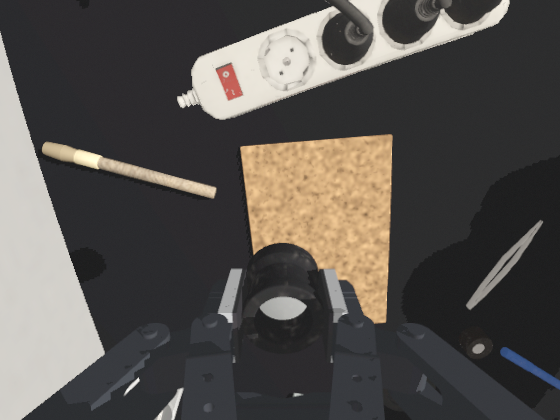

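Request:
servo_tool(
  slide=[
    [-0.5,-4,0],
    [-1,-8.5,0],
    [-1.5,-13,0],
    [-2,-17.5,0],
    [-2.2,-22,0],
  ],
  twist=[0,0,0,0,0],
)

```text
time_s: 55.25
tool_pos: [0.5389, -0.2468, 0.186]
eef_rot: [0.533, -0.51, -0.487, 0.467]
force: [1.1, 0.4, 0.3]
finger_gap: 0.0326
```

Request:
servo_tool(
  slide=[
    [0,-3,0],
    [0,-3.4,-3],
    [0,-3.4,-7],
    [0,-3.4,-11],
    [0,-3.4,-12],
  ],
  twist=[0,0,0,0,0],
)

```text
time_s: 55.75
tool_pos: [0.536, -0.279, 0.062]
eef_rot: [0.536, -0.508, -0.486, 0.467]
force: [-1.0, 0.4, -0.6]
finger_gap: 0.0328
```

Request:
servo_tool(
  slide=[
    [0,0,0],
    [0,0,-1],
    [0,0,-2],
    [0,0,-2],
    [0,0,-2],
  ],
  twist=[0,0,0,0,0],
)

```text
time_s: 56.25
tool_pos: [0.5363, -0.2792, 0.0425]
eef_rot: [0.536, -0.508, -0.486, 0.467]
force: [-0.8, 0.5, -0.3]
finger_gap: 0.033
```

```bash
python3 - <<'E'
from look import *
s=sensors.read_state(); tool(s)
w=vision.camera_info('wrist'); np.save('w33.npy',w['extrinsics']);snap('wrist','w33');print(proj(w,(.5365,-.278,.004)))
E
```

```text
t 56.25 tcp [ 0.5363 -0.2792  0.0425] jaw deg 174.85092832827186 appr [-0.0067  0.0471 -0.9989] gap 0.03298271941641891 F [-0.7916  0.5428 -0.3452]
[280.499  247.9603]
```

View pics/w33.png

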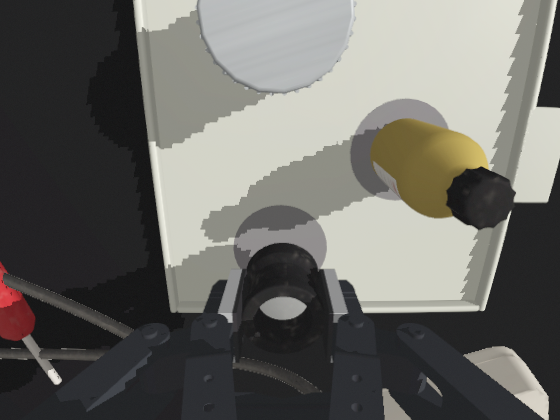

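Request:
servo_tool(
  slide=[
    [0.2,0,-1],
    [0.2,0,-1.8],
    [0.2,0,-2.2],
    [0.2,0,-2.4],
    [0.2,0,-2.4],
  ],
  twist=[0,0,0,0,0],
)

```text
time_s: 56.8
tool_pos: [0.5381, -0.279, 0.0181]
eef_rot: [0.536, -0.508, -0.486, 0.467]
force: [-1.1, 0.3, -0.9]
finger_gap: 0.0326
```

```bash
python3 - <<'E'
from look import *
s=sensors.read_state(); tool(s)
w=vision.camera_info('wrist'); np.save('w34.npy',w['extrinsics']);snap('wrist','w34');print(proj(w,(.5365,-.278,.004)))
E
```

```text
t 56.8 tcp [ 0.5381 -0.279   0.0181] jaw deg 174.84877236162038 appr [-0.0072  0.0475 -0.9988] gap 0.03261312261259916 F [-1.0809  0.3292 -0.8746]
[284.2024 269.3655]
```

View pics/w34.png

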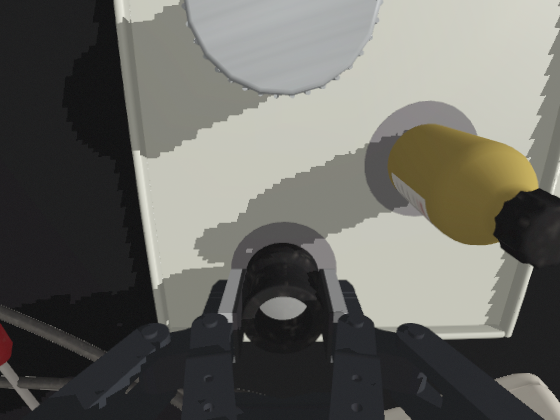

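Request:
servo_tool(
  slide=[
    [0,-0.1,-0.05],
    [0,-0.1,-0.1],
    [0,-0.1,-0.15],
    [0,-0.1,-0.15],
    [0,-0.1,-0.15],
  ],
  twist=[0,0,0,0,0],
)

```text
time_s: 57.35
tool_pos: [0.5384, -0.2802, 0.017]
eef_rot: [0.536, -0.508, -0.486, 0.467]
force: [0.4, -0.2, -0.4]
finger_gap: 0.0324
```

Request:
servo_tool(
  slide=[
    [0,0,0],
    [0,0,0],
    [0,0,0],
    [0,0,0],
    [0,0,0],
  ],
  twist=[0,0,0,0,0],
  claw=6,
)

```text
time_s: 57.85
tool_pos: [0.5384, -0.2802, 0.017]
eef_rot: [0.536, -0.508, -0.486, 0.467]
force: [0.2, 0.2, 0.6]
finger_gap: 0.0599
```

Request:
servo_tool(
  slide=[
    [0,0,2],
    [0,0,5],
    [0,0,9],
    [0,0,14],
    [0,0,18],
  ],
  twist=[0,0,0,0,0],
)

```text
time_s: 58.35
tool_pos: [0.5385, -0.2803, 0.1998]
eef_rot: [0.535, -0.509, -0.486, 0.467]
force: [-0.0, 0.1, 0.1]
finger_gap: 0.0599
```

Request:
servo_tool(
  slide=[
    [0,0,4],
    [0,0,8],
    [0,0,10],
    [0,0,10],
    [0,0,10],
  ],
  twist=[0,0,0,0,0],
)

```text
time_s: 58.85
tool_pos: [0.5386, -0.2804, 0.2994]
eef_rot: [0.535, -0.509, -0.486, 0.467]
force: [-0.3, -0.5, 0.0]
finger_gap: 0.0597
```

```bash
python3 - <<'E'
from look import *
s=sensors.read_state(); tool(s)
w=vision.camera_info('wrist'); np.save('w35.npy',w['extrinsics']);snap('wrist','w35')
for P in [(.5365,-.278,.042),(.527,-.3885,.06),(.4692,-.3275,.087)]: print(proj(w,P))
snap('scene','scene1');snap('side','side1')
cv2.imwrite('pics/w35z.png',cv2.resize(cv2.imread('pics/w35.png')[90:340,150:450],None,fx=2.6,fy=2.4,interpolation=cv2.INTER_CUBIC))
E
```

```text
t 58.85 tcp [ 0.5386 -0.2804  0.2994] jaw deg 174.84670643384487 appr [-0.0052  0.046  -0.9989] gap 0.059746773326403074 F [-0.301  -0.4817  0.0082]
[281.8797 163.1923]
[281.3692  59.0032]
[345.6536 118.1977]
```

View pics/w35.png

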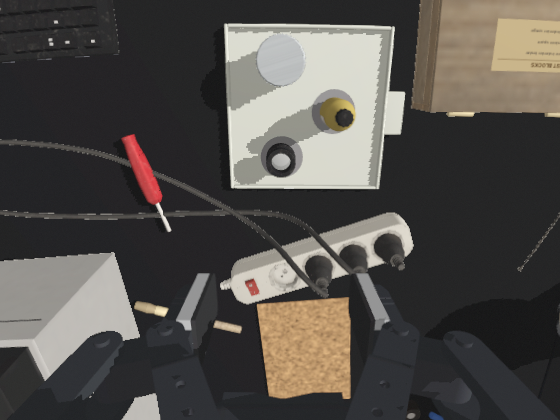

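View pics/scene1.png

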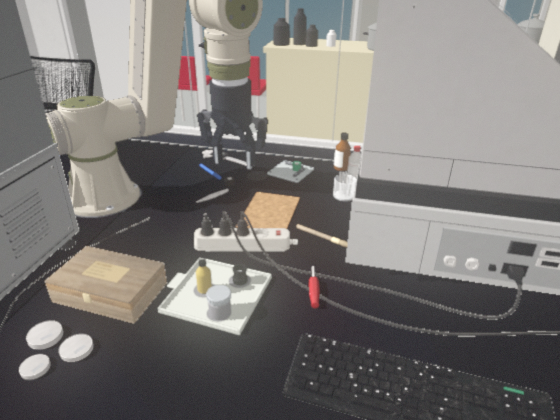

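View pics/side1.png

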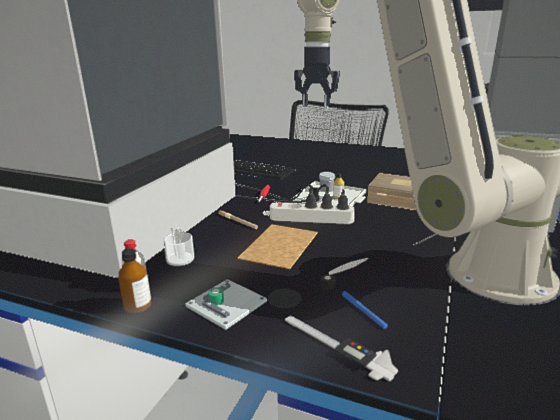

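All items appear to be in place. I'll compare the fixed cameras' before and after pictures object by object.

```bash
python3 - <<'E'
from look import *
def sub(r):
    y,x=np.unravel_index(r.argmax(),r.shape);o=[]
    for a,b,c in((r[y,x-1],r[y,x],r[y,x+1]),(r[y-1,x],r[y,x],r[y+1,x])): o.append((a-c)/(2*(a-2*b+c)))
    return x+o[0],y+o[1],r.max()
def cmp(n,boxes):
    a=cv2.imread(f'pics/{n}0.png');b=cv2.imread(f'pics/{n}1.png')
    for k,(x0,y0,x1,y1) in boxes.items():
        r=cv2.matchTemplate(b[y0-6:y1+6,x0-6:x1+6],a[y0:y1,x0:x1],cv2.TM_CCOEFF_NORMED);x,y,m=sub(r);print(n,k,round(x-6,2),round(y-6,2),round(m,3))
cmp('scene',{'bottle':(194,258,213,296),'jar':(205,284,233,320),'loupe':(230,264,250,286),'swab':(332,172,357,202),'tray corner':(160,300,185,325)})
cmp('side',{'swab':(163,226,196,268),'mat':(236,224,318,268)})
E
```

```text
scene bottle 0.11 -0.06 0.993
scene jar -0.56 0.27 0.914
scene loupe 0.42 0.09 0.971
scene swab -0.06 0.27 0.959
scene tray corner 0.02 0.03 1.0
side swab 0.03 0.06 0.981
side mat -0.0 0.01 0.998
```

View pics/w35z.png

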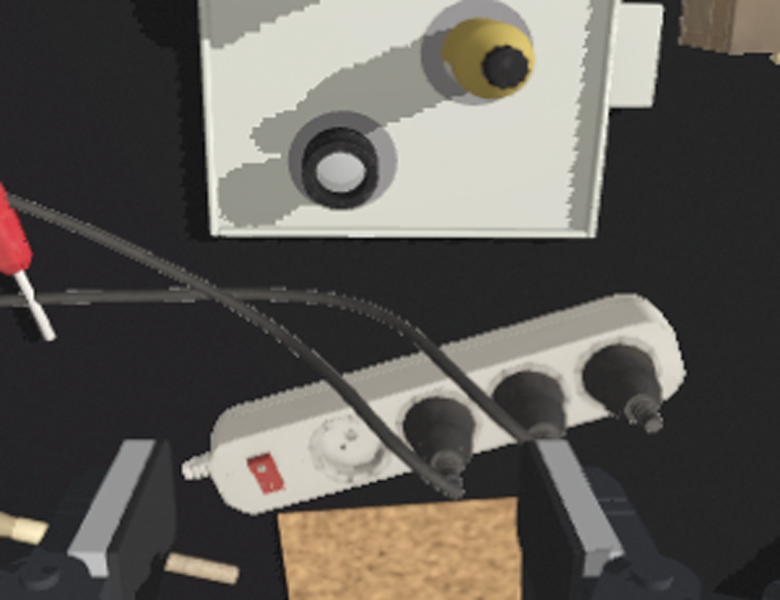

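```bash
python3 -c "
from rig import robot
print(robot.hand_in())"
```

```text
the job is handed in; nothing more can be done
None
```

The job is done and handed in at about 59 s of the 144 s. I stood the bottle, jar and loupe on the cork mat and seated the specimen in the fixture's corner. Then I put the three back upright on their marked spots in the tray.

- **Specimen:** I felt contact of about 5 N on each stop before letting go. A close wrist-camera view afterwards showed it flat and touching both bars, to within about 1 mm of measuring accuracy. The final side view shows it still there.
- **Bottle, jar and loupe:** Before-and-after pictures from the scene camera differ by at most 0.6 px, or about 1.5 mm. The jar's match is the weakest (score 0.91).
- **Bystanders:** The jar of swabs did not move, by the same comparison. The spare specimen was never near the gripper and looks untouched in later views, but I did not measure it.
- **Checks that disagreed:**
  - The gripper drifted to a tilt of 2–4° during the run, so things were set down slightly tilted and settled flat on release.
  - For the bottle and jar, camera estimates of where the held base was differed from the arm's own position by 3–4 mm. I split the difference for the bottle and trusted the arm for the jar; the later pictures showed both in place.

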